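# Pack the shoe-care kit away

## Task

Pack away whatever shoe-care things are out on the mat. Press each tool (brush, squeegee, scoop) fully home and level into its own snug cutout in the foam of the shallow green bin, and stand every spray can upright in the deep green bin, lowering it until you feel it touch the board inside, whose height you cannot know beforehand, and never dropping or ramming it. Leave the bucket, the polish tin and the shoehorn where they are.

Things in the scene. Friction and masses are not known exactly. Their poses are not given: they have to be found in the camera images.
- case: shallow green bin, fixed, 178 (x) by 234 (y) by 50 mm high, filled to the rim with dark foam. Origin: centre of its underside, z up. Three cutouts, 30 mm deep (floors 20 mm above the underside), each 3 mm clear of its tool all round, long sides along x; from -y to +y: scoop, brush, squeegee. Rounded springy foam lips along the long sides make each 5 mm narrower than its tool.
- cut_brush (a point): centre of the floor of the brush's cutout (126 by 50 mm), z up. The seated brush's origin comes here, its x along this x (either way round). Every cutout's lips begin 28 mm above its floor: under its own weight a tool stops on them 10 to 30 mm too high; pushing it straight down takes 10 to 20 N, then the lips hold and centre it.
- cut_squeegee (a point): centre of the floor of the squeegee's cutout (146 by 42 mm). x along its length, z up. The seated squeegee's origin comes to this point, its x axis along this x (either way round).
- cut_scoop (a point): centre of the floor of the wide part of the scoop's cutout (78 by 60 mm), from whose -x end a channel 32 mm wide for the handle runs 60 mm further. z up. The seated scoop's origin comes to this point, its x axis along this x the same way round (handle in the channel).
- brush: small oak brush, loose, 0.16 kg, standing on its bristles. From below: bristle block 108 x 34 x 12 mm, oak stock 120 x 44 x 22 mm (dark hanging hole near +x end), oak grip ridge 80 x 24 x 26 mm along its middle (34 to 60 mm above the underside). x along its length, z up; origin: centre of its underside. May be absent.
- squeegee: hard silicone hand squeegee, loose, 0.15 kg, standing on its thick double blade. From below: blade 136 x 30 x 12 mm, body 140 x 36 x 20 mm, grey grip ridge 90 x 22 x 26 mm along its middle (32 to 58 mm above the underside). x along its length, z up; origin: centre of its underside. May be absent.
- scoop: yellow plastic scoop, loose, 0.12 kg, standing on its bowl, open upward. Bowl 72 (x) x 54 (y) x 46 mm high outside, walls and floor 4 mm, front (+x) wall only 18 mm high; handle 60 mm long, 22 mm wide, 20 to 32 mm above the underside, sticks out from the bowl's back towards -x. z up; origin: centre of the bowl's underside. May be absent.
- bin: deep green bin, fixed, open on top, 240 mm (its x) by 150 mm (its y) by 150 mm high, walls 4 mm. Origin: centre of its underside. Inside lies a level cork board on springy packing, its top anywhere from about 30 to 100 mm above the bin's underside; it gives about 1 mm for each newton, up to 20 mm. Three cans fit in a row along the bin's x, 74 mm apart.
- can0: spray can for shoes, loose, about 0.28 kg, upright: aluminium cylinder 50 mm in diameter and 100 mm high with a black cap 42 mm in diameter on top up to 124 mm. Origin: centre of its underside, z up. All cans are alike; may be absent.
- can1: spray can for shoes, loose, about 0.28 kg, upright: aluminium cylinder 50 mm in diameter and 100 mm high with a black cap 42 mm in diameter on top up to 124 mm. Origin: centre of its underside, z up. All cans are alike; may be absent.
- can2: spray can for shoes, loose, about 0.28 kg, upright: aluminium cylinder 50 mm in diameter and 100 mm high with a black cap 42 mm in diameter on top up to 124 mm. Origin: centre of its underside, z up. All cans are alike; may be absent.
- bucket: stainless bucket, 150 mm high, 170 mm across the rim, with a bail handle up to 195 mm. Origin: centre of its underside. It is not part of the job.
- polish_tin: round dark polish tin, 76 mm in diameter, 28 mm high. Origin: centre of its underside. It is not part of the job.
- shoehorn: flat steel shoehorn lying along its y, 30 x 185 x 5 mm. Origin: on its underside, 7 mm off its middle. It is not part of the job.

How it is judged:
At the end, for the whole second after the job is handed in: Each tool present rests in its cutout: origin within 6 mm sideways of the cutout centre, under 4 mm above its floor, tilt and turn under 0.08 rad. Each can present rests in the deep bin, origin under 120 mm above its underside, within 0.12 rad of upright (horizontal distance between brush and cut_brush below 0.006 m and z of brush in the frame of cut_brush below 0.004 m and angle between each of brush, squeegee, scoop's own z axis and vertical below 0.08 rad and angle between the x axis of brush and the x axis of cut_brush, either way round below 0.08 rad and linear speed of each of brush, squeegee, scoop, can0, can1, can2 below 0.02 m/s and horizontal distance between squeegee and cut_squeegee below 0.006 m and z of squeegee in the frame of cut_squeegee below 0.004 m and angle between the x axis of squeegee and the x axis of cut_squeegee, either way round below 0.08 rad and horizontal distance between scoop and cut_scoop below 0.006 m and z of scoop in the frame of cut_scoop below 0.004 m and angle between the x axis of scoop and the x axis of cut_scoop, either way round below 0.08 rad and x of can0 in the frame of bin between -0.112 and 0.112 m and y of can0 in the frame of bin between -0.068 and 0.068 m and z of each of can0, can1, can2 in the frame of bin below 0.12 m and angle between each of can0, can1, can2's own z axis and vertical below 0.12 rad and x of can1 in the frame of bin between -0.112 and 0.112 m and y of can1 in the frame of bin between -0.068 and 0.068 m and x of can2 in the frame of bin between -0.112 and 0.112 m and y of can2 in the frame of bin between -0.068 and 0.068 m); the robot touches nothing.
It fails at once if a can drops or is flung inside the deep bin (faster than 0.4 m/s) ((x of can0 in the frame of bin between -0.112 and 0.112 m and y of can0 in the frame of bin between -0.068 and 0.068 m and z of can0 in the frame of bin below 0.14 m and linear speed of can0 above 0.4 m/s) or (x of can1 in the frame of bin between -0.112 and 0.112 m and y of can1 in the frame of bin between -0.068 and 0.068 m and z of can1 in the frame of bin below 0.14 m and linear speed of can1 above 0.4 m/s) or (x of can2 in the frame of bin between -0.112 and 0.112 m and y of can2 in the frame of bin between -0.068 and 0.068 m and z of can2 in the frame of bin below 0.14 m and linear speed of can2 above 0.4 m/s)).
It fails at once if a can is rammed onto the board or the bin with more than 25 N (contact force between any of can0, can1, can2 and bin above 25 N).
It fails at once if the bucket, polish tin or shoehorn is pushed more than 40 mm from its place (distance of any of bucket, polish_tin, shoehorn from where it was at the start of the episode above 0.04 m).
Of brush, squeegee, scoop, can0, can1, can2 only 5 to 6 are there at a start; the rules pass over those that are not, and their reading is None.
At some moment in a run one of brush, squeegee, scoop may be knocked a few centimetres aside while the robot is not near it.
It also fails if it takes over 208 s, if anything falls off the work surface, if the arm or the gripper's body presses on something with over 40 N, if the wrist force passes 120 N, or if a joint passes its speed limit or range.

## Robot

A 6-joint arm with a two-finger parallel gripper is mounted at the origin on the work surface. World frame = base frame: x ahead of the robot, y to its left, z up, the work surface at z = 0. Lengths are in m, angles in rad, forces in N, time in s.
With the tool pointing down it reaches from about 0.275 to 0.725 m from the base axis. Payload 5.6 kg.
Tool frame: the origin (TCP) lies on the centre line of the jaws, within the pads' length; the fingertips stand 8 mm ahead of it and the grasp point (between the pads) lies 11 mm behind it (ctrl.tip_reach is the distance from the TCP to the fingertips, in m); z points along the fingers, y is the line along which they close (so a half turn about z gives the same grasp; the last joint's range is limited). The gripper opens to 85 mm and grips with 20 to 120 N. Pads are 22 mm wide; open, the fingers measure 114 mm over their backs; the gripper's body (76 mm by 85 mm) begins 54 mm behind the grasp point. The pads swing forward as they close: fully open they stand 13 mm farther back than shut.
Start: joints at [-0.999, 0.255, 0.108, 0, -1.424, -0.285], TCP at [0.156, -0.528, 0.239] pointing down, gripper open.
Joint ranges: [-2.95, 2.95], [-1.21, 1.97], [-1.09, 1.5], [-2.87, 1.71], [-2.94, -0.07], [-3.05, 3.05]. Speed limits (rad/s): [2.57, 2.57, 3.14, 3.14, 3.14, 3.14].

## Interface

Orientations are given as a unit quaternion [x, y, z, w].
In Python, from station import ctrl gives the robot as it stands.
- The arm moves only by the shell command python3 jog.py 'ROWS' [FORCE]. ROWS is a JSON list of rows, 1 to 12 of them, each of 5 numbers: dx, dy, dz in units of 100 mm, then a turn about the tool's z in units of 0.25 rad, then the opening from 0.0 (shut) to 1.0 (fully open); each row shifts and turns the commanded pose from where the row before left it, along the tool's axes as they then stand; what a row does not reach is not made up. A row lasts 1/12 s, in which the tool goes at most 0.0417 m and 0.125 rad, less where a joint would pass 70% of its speed; a pose out of reach is approached as far as the arm can. The fingers move at their own pace and stop on an object; FORCE is the grip in N (left out, the last holds). Time passes only in rows, so rows that do not move let the fingers close. It prints the time, the measured TCP pose, the force, the opening and the grip force at its end. Input that does not fit is refused with a message, and nothing moves.
- ctrl.sense(): the state, without advancing time (a new reading comes with each control period).
- ctrl.camera(name): name is "scene" or "top"; returns the picture (420x560x3 uint8, red, green, blue); there is no depth.
- ctrl.camera_info(name): a dict with "K" (3x3 intrinsics, pixels), "rvec" (rotation vector, rad) and "tvec" (3), from world to camera coordinates, as OpenCV has them. Camera axes: x right, y down, z forward; pixel columns grow to the right and rows downward; lengths in m; the calibration is good to about 2 mm. A picture is of the moment at which its call begins. camera_info takes no time and is no camera call.
- ctrl.finish_job(): hands the job in; it is judged then, once.
The state is a dict: "time_s": time; "joints": joint angles; "qd": joint speeds; "joint_torque": joint torques, N m; "eef_pos": TCP position; "eef_rot": TCP orientation; "ft_force": force on the tool from outside, world axes, zero at the start; "moment": the same for the moment, N m; "opening": opening from 0.0 (shut) to 1.0 (fully open); "finger_force": force on a finger pad.
Only numpy, scipy, OpenCV 4.12 (cv2) and the standard library are available. Lean on these libraries where they do the work, as an engineer would, in place of code of your own. Each camera call takes 0.05 s, during which the arm holds its last target. There are 200 camera calls.

## Working session

There is one attempt and no reset: what is moved stays moved. The work goes in short steps, Python scripts to look and compute and a shell command to move; the robot and the scene stay as the last step left them, time stands still between calls to the robot, and variables do not carry over. Pictures are saved under pics/ and viewed, at most 14 in all, crops included, and the job is handed in when it is done.

```bash
ls; mkdir -p pics; python3 - <<'E'
from station import ctrl
import cv2
for n in("scene","top"):
    im=ctrl.camera(n); cv2.imwrite(f"pics/{n}0.png",cv2.resize(im[:,:,::-1],(800,600),interpolation=cv2.INTER_CUBIC))
    print(ctrl.camera_info(n))
print(ctrl.sense(),ctrl.tip_reach)
E
```

```text
jog.py
pics
station.py
{'K': array([[433.4642189 ,   0.        , 284.21347262],
       [  0.        , 433.4642189 , 210.57566346],
       [  0.        ,   0.        ,   1.        ]]), 'rvec': array([ 1.50979458,  2.30707156, -0.65059388]), 'tvec': array([ 0.32953643, -0.36242937,  1.43110726])}
{'K': array([[528.56743343,   0.        , 277.48460289],
       [  0.        , 528.56743343, 203.16340074],
       [  0.        ,   0.        ,   1.        ]]), 'rvec': array([ 2.09225654, -2.15552784,  0.15172041]), 'tvec': array([-0.0859664 ,  0.5766436 ,  1.48442097])}
{'time_s': 0.1, 'joints': array([-9.99368650e-01,  2.55708199e-01,  1.07135531e-01, -4.37613603e-04,
       -1.42391425e+00, -2.84584785e-01]), 'qd': array([-6.16385483e-04, -8.44771051e-05,  2.76051965e-03,  1.50723518e-03,
       -1.73430563e-04, -7.61643536e-04]), 'joint_torque': array([-1.93485102e-03, -3.87606597e+01,  2.38475078e+01,  5.37768915e+00,
       -3.69863963e-03,  5.69701939e-06]), 'eef_pos': array([ 0.15553567, -0.52709825,  0.23847376]), 'eef_rot': array([-1.42898331e-01,  9.89736988e-01,  8.58873327e-04, -1.53945003e-04]), 'ft_force': array([-0.11032652, -0.21611066, -0.71380302]), 'moment': array([ 0.0012758 ,  0.06486033, -0.03441642]), 'finger_force': 0.0, 'opening': 0.9993553018784538} 0.008
```
View pics/scene0.png

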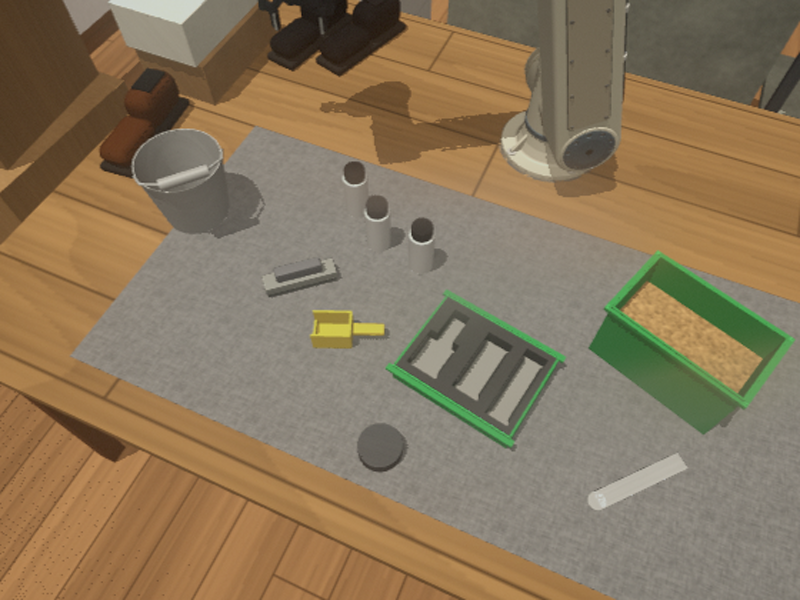

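View pics/top0.png

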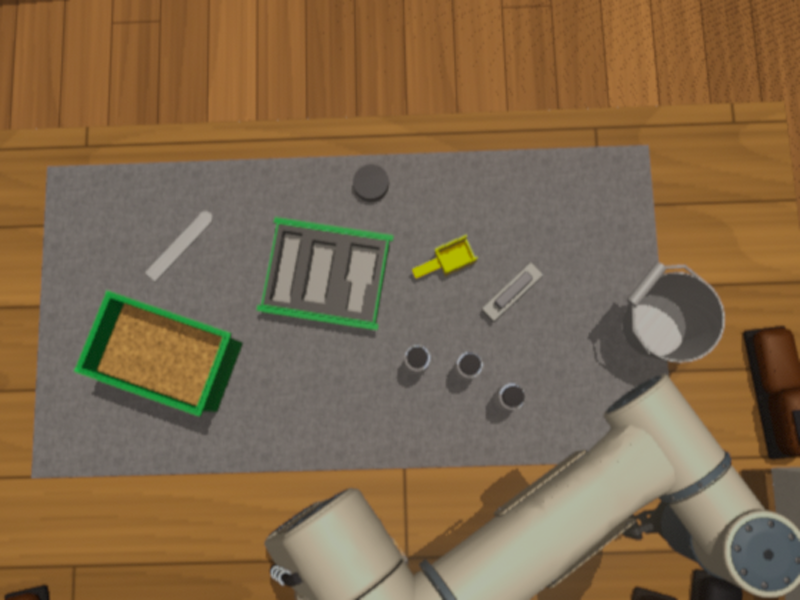

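The pictures show a squeegee at top(513,292), a yellow scoop at (450,258), three cans at (417,357), (469,365) and (511,396), the case at (326,273) and the deep bin at (155,353). There is no brush. Next I enlarge crops to measure.

```bash
python3 - <<'E'
import cv2
for n,(x0,y0,w,h),s in(("top",(175,145,220,155),3.6),("scene",(175,100,225,215),2.75)):
    im=cv2.imread(f"pics/{n}0.png"); im=im  # 800x600 = 10/7 of native
    k=10/7
    c=im[int(y0*k):int((y0+h)*k),int(x0*k):int((x0+w)*k)]
    c=cv2.resize(c,None,fx=s/k,fy=s/k,interpolation=cv2.INTER_CUBIC); print(n,int(x0*k),int(y0*k),s/k,c.shape)
    cv2.imwrite(f"pics/{n}crop.png",c)
E
```

```text
top 250 207 2.52 (557, 791, 3)
scene 250 142 1.925 (593, 618, 3)
```

View pics/topcrop.png

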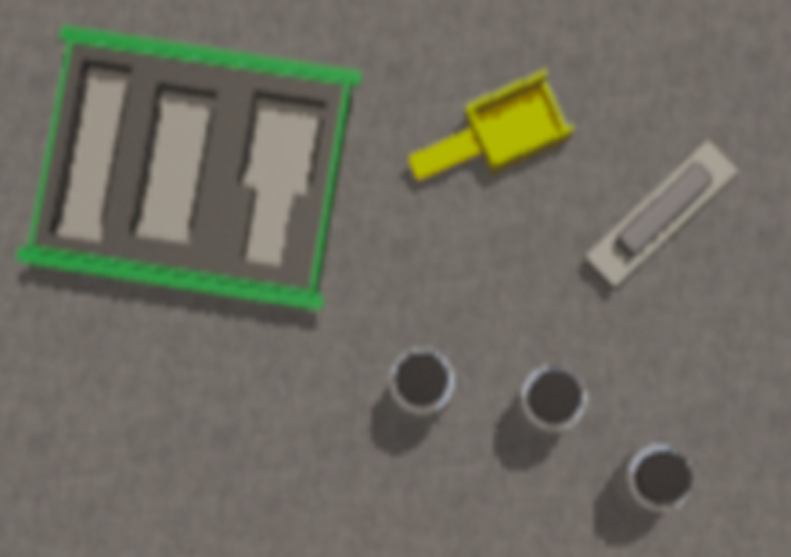

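View pics/scenecrop.png

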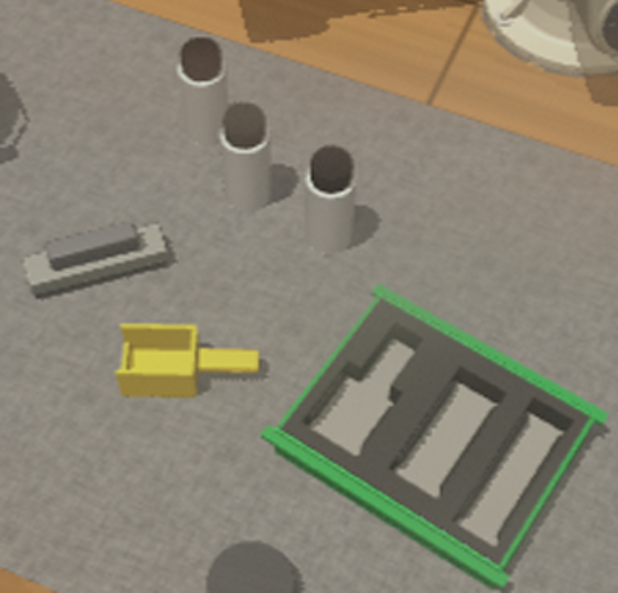

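The crops give case corners, scoop and squeegee edges, and can caps at the pixels I enter below. I triangulate each of them from both views.

```bash
cat > h.py <<'E'
import numpy as np, cv2
from station import ctrl
I={n:ctrl.camera_info(n) for n in("scene","top")}
def P(n):
    c=I[n]; return c["K"]@np.c_[cv2.Rodrigues(c["rvec"])[0],c["tvec"]]
# crop->native; OpenCV resize pixel-centre convention
def nat(n,uv,crop=True):
    uv=np.array(uv,float)
    if crop:
        o,s={"top":((250,207),2.52),"scene":((250,142),1.925)}[n]
        uv=(uv+.5)/s-.5+o
    return (uv+.5)*.7-.5
def tri(t,s,crop=True):
    a,b=nat("top",t,crop),nat("scene",s,crop)
    X=cv2.triangulatePoints(P("top"),P("scene"),a.reshape(2,1),b.reshape(2,1)); X=(X[:3]/X[3]).ravel()
    e=[np.linalg.norm((lambda q:q[:2]/q[2])(P(n)@np.r_[X,1])-p) for n,p in(("top",a),("scene",b))]
    return X,max(e)
def plane(n,uv,z,crop=True):
    M=P(n); u,v=nat(n,uv,crop)
    A=np.array([M[0]-u*M[2],M[1]-v*M[2]]); return np.linalg.solve(A[:,:2],-A[:,2]*z-A[:,3])
E
python3 - <<'E'
from h import *
pts={"case+x+y":((63,28),(503,585),.05),"case+x-y":((360,73),(264,432),.05),"case-x+y":((18,252),(606,413),.05),"case-x-y":((322,300),(378,288),.05),
"canA":((423,380),(332,163),.124),"canB":((555,398),(245,122),.124),"canC":((662,477),(202,57),.124),
"sq1":((712,140),(25,262),.032),"sq2":((740,170),(35,286),.032),"sq3":((585,258),(160,227),.032),"sq4":((614,287),(170,243),.032),
"sqridgeA":((700,172),(50,255),.058),"sqridgeB":((626,247),(136,236),.058),
"sc_back_far":((467,105),(197,325),.046),"sc_back_near":((491,168),(197,370),.046),"sc_handle_end":((411,166),(259,360),.032),"sc_front":((571,130),(120,375),.018),
"scoopcutend":((264,262),(412,345),.02)}
for k,(t,s,z) in pts.items():
    X,e=tri(t,s); print(k,X.round(4),"err",round(e,2),"z0",z,"topplane",plane("top",t,z).round(4),"scn",plane("scene",s,z).round(4))
bin_=[((110,293),(789,340)),((231,333),(659,255)),((201,413),(608,308)),((78,370),(743,404))]
for t,s in bin_: print("bin",plane("top",t,.15,0).round(4),plane("scene",s,.15,0).round(4))
E
```

```text
case+x+y [0.7347 0.1451 0.0451] err 0.11 z0 0.05 topplane [0.7334 0.1444] scn [0.7367 0.1447]
case+x-y [ 0.6876 -0.0979  0.0488] err 0.02 z0 0.05 topplane [ 0.6873 -0.098 ] scn [ 0.6881 -0.0976]
case-x+y [0.5482 0.1797 0.055 ] err 0.07 z0 0.05 topplane [0.549  0.1809] scn [0.5454 0.1799]
case-x-y [ 0.5026 -0.0618  0.0484] err 0.52 z0 0.05 topplane [ 0.5026 -0.0627] scn [ 0.5032 -0.0602]
canA [ 0.4312 -0.1409  0.1196] err 0.01 z0 0.124 topplane [ 0.4309 -0.1408] scn [ 0.4345 -0.1396]
canB [ 0.4152 -0.2402  0.1155] err 0.2 z0 0.124 topplane [ 0.4145 -0.2392] scn [ 0.4218 -0.2374]
canC [ 0.354  -0.3174  0.1153] err 0.17 z0 0.124 topplane [ 0.3536 -0.316 ] scn [ 0.3613 -0.3137]
sq1 [ 0.6205 -0.3789  0.0634] err 0.94 z0 0.032 topplane [ 0.626  -0.3825] scn [ 0.6054 -0.3975]
sq2 [ 0.6061 -0.4062 -0.0148] err 3.34 z0 0.032 topplane [ 0.6005 -0.4037] scn [ 0.6262 -0.374 ]
sq3 [ 0.5297 -0.2756  0.063 ] err 2.1 z0 0.032 topplane [ 0.5324 -0.275 ] scn [ 0.5128 -0.2938]
sq4 [ 5.100e-01 -2.956e-01  2.000e-04] err 2.75 z0 0.032 topplane [ 0.5081 -0.2971] scn [ 0.5264 -0.2756]
sqridgeA [ 0.5969 -0.3692  0.0497] err 0.38 z0 0.058 topplane [ 0.5951 -0.3672] scn [ 0.6016 -0.366 ]
sqridgeB [ 0.5387 -0.3069  0.0423] err 0.15 z0 0.058 topplane [ 0.5365 -0.3054] scn [ 0.5477 -0.2998]
sc_back_far [ 0.6437 -0.1818  0.113 ] err 0.01 z0 0.046 topplane [ 0.6587 -0.184 ] scn [ 0.6093 -0.2036]
sc_back_near [ 0.6196 -0.2044 -0.0264] err 0.17 z0 0.046 topplane [ 0.606  -0.2015] scn [ 0.6533 -0.1821]
sc_handle_end [ 0.6127 -0.1372  0.0309] err 0.09 z0 0.032 topplane [ 0.6125 -0.137 ] scn [ 0.6133 -0.1371]
sc_front [ 0.652  -0.2744 -0.0343] err 0.09 z0 0.018 topplane [ 0.641  -0.2697] scn [ 0.6747 -0.2555]
scoopcutend [ 0.5374 -0.0132  0.0271] err 1.17 z0 0.02 topplane [ 0.5389 -0.0146] scn [ 0.5324 -0.0111]
bin [0.569  0.4413] [0.4299 0.4956]
bin [0.4853 0.2086] [0.3454 0.2702]
bin [0.3381 0.2632] [0.488  0.2144]
bin [0.4243 0.4967] [0.5728 0.4424]
```

```bash
cat >> h.py <<'E'
CASE=np.array([.6182,.0413]); CA=np.radians(-10.8)
def rot(a): return np.array([[np.cos(a),-np.sin(a)],[np.sin(a),np.cos(a)]])
def tocase(p): return rot(CA).T@(np.array(p)-CASE)
def fromcase(p): return CASE+rot(CA)@np.array(p)
def go(xyz,yaw_deg):
    "tool-axis shift to reach xyz (TCP), and turn so that the tool y lies along yaw (mod pi)"
    from scipy.spatial.transform import Rotation as R
    s=ctrl.sense(); r=R.from_quat(s["eef_rot"]).as_matrix()
    y=np.arctan2(r[1,1],r[0,1]); d=(np.radians(yaw_deg)-y+np.pi/2)%np.pi-np.pi/2
    D=np.array(xyz)-s["eef_pos"]; rz=rot(d)@D[:2]*0
    r2=R.from_euler("z",d).as_matrix()@r
    print("t",s["time_s"],"pos",s["eef_pos"].round(4),"yaw",round(np.degrees(y),2),"turn",round(-d,4),"| before turn",(r.T@D).round(4),"| after turn",(r2.T@D).round(4),"q6",s["joints"][5].round(2),"tilt",round(float(np.degrees(np.arccos(-r[2,2]))),2))
E
python3 - <<'E'
from h import *
for n in I:
    c=I[n]; print(n,(-cv2.Rodrigues(c["rvec"])[0].T@c["tvec"]).round(3))
T={"sqTL":(88,70),"sqTR":(128,75),"sqBL":(57,236),"sqBR":(102,241),"brTL":(163,98),"brTR":(211,98),"brBL":(135,235),"brBR":(188,243),"scTL":(257,107),"scTR":(320,113),"scBL":(247,186),"scBR":(307,193),"chBL":(247,262),"chBR":(280,266)}
for k,v in T.items(): print(k,"z.02",(tocase(plane("top",v,.02))*1e3).round(1),"z.05",(tocase(plane("top",v,.05))*1e3).round(1))
S={"sc":[(312,428),(357,453)],"ch":[(386,340),(413,350)],"br":[(397,470),(440,497),(465,380),(497,402)],"sq":[(458,520),(497,543),(532,412),(565,432)]}
for k,v in S.items():
  for p in v: print("scene",k,"z.02",(tocase(plane("scene",p,.02))*1e3).round(1),"z.05",(tocase(plane("scene",p,.05))*1e3).round(1))
print("scoop far top",plane("top",(547,72),.046),plane("scene",(122,325),.046),"handle",plane("top",(412,168),.032))
go([.567,-.338,.15],41.2)
E
```

```text
scene [1.109 0.113 1.022]
top [ 0.32  -0.135  1.556]
sqTL z.02 [ 68.6 102.5] z.05 [62.2 96. ]
sqTR z.02 [69.6 68.7] z.05 [63.2 62.9]
sqBL z.02 [-72.8 101.9] z.05 [-76.5  95.5]
sqBR z.02 [-71.1  64.5] z.05 [-74.8  58.8]
brTL z.02 [54.8 36.3] z.05 [48.7 31.1]
brTR z.02 [61.  -3.1] z.05 [54.7 -7.5]
brBL z.02 [-62.   38.6] z.05 [-65.8  33.4]
brBR z.02 [-61.7  -5.6] z.05 [-65.5 -10. ]
scTL z.02 [ 59.3 -42.2] z.05 [ 53.1 -45.8]
scTR z.02 [ 62.4 -94.6] z.05 [ 56.1 -97.2]
scBL z.02 [ -7.4 -45.3] z.05 [-12.3 -48.9]
scBR z.02 [ -5.5 -95.1] z.05 [-10.5 -97.7]
chBL z.02 [-69.6 -56.1] z.05 [-73.3 -59.4]
chBR z.02 [-68.6 -83.3] z.05 [-72.3 -86.1]
scene sc z.02 [ 54.5 -97.7] z.05 [ 66.9 -90. ]
scene sc z.02 [ 52.1 -49.4] z.05 [ 64.6 -43.1]
scene ch z.02 [-64.9 -91.4] z.05 [-48.9 -83.8]
scene ch z.02 [-70.3 -63.9] z.05 [-54.1 -57.1]
scene br z.02 [ 45.7 -10.1] z.05 [58.4 -4.9]
scene br z.02 [46.2 35.8] z.05 [58.9 39.6]
scene br z.02 [-70.3  -5.7] z.05 [-54.1  -0.7]
scene br z.02 [-67.  31.] z.05 [-50.9  35. ]
scene sq z.02 [56.  60.3] z.05 [68.4 63.4]
scene sq z.02 [55.1 99.6] z.05 [ 67.5 101.5]
scene sq z.02 [-76.4  63.4] z.05 [-60.1  66.3]
scene sq z.02 [-75.5  98.7] z.05 [-59.2 100.6]
scoop far top [ 0.6839278  -0.24993544] [ 0.63810858 -0.26897862] handle [ 0.6107737  -0.13780576]
t 0.1 pos [ 0.1555 -0.5271  0.2385] yaw 106.43 turn 1.1385 | before turn [-0.4482  0.0648  0.0886] | after turn [-0.1288  0.434   0.0892] q6 -0.28 tilt 0.1
```

```bash
cat > rect.py <<'E'
from h import *
def rect(n,im,z,s=2,X=(-100,100),Y=(-130,130)):
    # rectified: rows = case x (descending), cols = case y (descending); s px/mm
    ys,xs=np.meshgrid(np.arange(Y[1],Y[0],-1/s),np.arange(X[1],X[0],-1/s))
    p=(CASE[:,None]+rot(CA)@np.stack([xs.ravel(),ys.ravel()])/1e3)
    q=P(n)@np.vstack([p,np.full(p.shape[1],z),np.ones(p.shape[1])]); q=(q[:2]/q[2]).reshape(2,*xs.shape).astype(np.float32)
    return cv2.remap(im,q[0],q[1],cv2.INTER_CUBIC)
E
python3 - <<'E'
from rect import *
out=[]
for n in("top","scene"):
    im=ctrl.camera(n)
    for z in(.02,.05):
        r=rect(n,im,z); 
        if z==.05: out.append(r)
        g=r.astype(float).mean(2)
        X=lambda x:int((100-x)*2); Y=lambda y:int((130-y)*2)
        def edges(p,hi,s=2):
            th=115; i=np.where(np.diff((p>th).astype(int))!=0)[0]
            return [round(hi-(k+(th-p[k])/(p[k+1]-p[k]))/s,1) for k in i]
        print(n,z,"y sq/br",edges(g[X(35):X(-40)].mean(0)[Y(120):Y(-20)],120),"sc wide",edges(g[X(45):X(5)].mean(0)[Y(-30):Y(-112)],-30),"chan",edges(g[X(-25):X(-55)].mean(0)[Y(-30):Y(-112)],-30))
        print("   x sq",edges(g[:,Y(85):Y(75)].mean(1)[X(85):X(-90)],85),"br",edges(g[:,Y(22):Y(6)].mean(1)[X(85):X(-90)],85),"sc",edges(g[:,Y(-64):Y(-78)].mean(1)[X(85):X(-90)],85),"scwide",edges(g[:,Y(-52):Y(-56)].mean(1)[X(85):X(-90)],85))
o=np.hstack([cv2.resize(r,None,fx=.76,fy=.76) for r in out]); print(o.shape)
cv2.imwrite("pics/rect.png",o[:,:,::-1])
E
```

```text
top 0.02 y sq/br [np.float64(99.7), np.float64(70.3), np.float64(35.4), np.float64(-2.8)] sc wide [np.float64(-44.2), np.float64(-92.7)] chan [np.float64(-54.6), np.float64(-83.3)]
   x sq [np.float64(63.4), np.float64(-71.7)] br [np.float64(53.4), np.float64(-62.1)] sc [np.float64(59.2), np.float64(-68.6)] scwide [np.float64(59.7), np.float64(-10.9)]
top 0.05 y sq/br [np.float64(93.3), np.float64(64.4), np.float64(30.2), np.float64(-7.2)] sc wide [np.float64(-47.9), np.float64(-95.5)] chan [np.float64(-58.0), np.float64(-86.0)]
   x sq [np.float64(56.1), np.float64(-75.4)] br [np.float64(47.5), np.float64(-66.0)] sc [np.float64(52.7), np.float64(-72.4)] scwide [np.float64(53.0), np.float64(-12.6)]
scene 0.02 y sq/br [np.float64(94.6), np.float64(65.8), np.float64(29.4), np.float64(-6.4)] sc wide [np.float64(-51.2), np.float64(-95.4)] chan [np.float64(-61.8), np.float64(-85.2)]
   x sq [np.float64(84.8), np.float64(80.7), np.float64(74.2), np.float64(73.0), np.float64(59.9), np.float64(-74.4)] br [np.float64(49.3), np.float64(-64.5)] sc [np.float64(55.5), np.float64(-70.6)] scwide [np.float64(74.7), np.float64(73.4), np.float64(55.7), np.float64(-10.9)]
scene 0.05 y sq/br [np.float64(96.7), np.float64(68.7), np.float64(33.3), np.float64(-1.3)] sc wide [np.float64(-44.7), np.float64(-89.4)] chan [np.float64(-55.1), np.float64(-77.7)]
   x sq [np.float64(84.9), np.float64(72.1), np.float64(-58.1)] br [np.float64(61.9), np.float64(-48.4)] sc [np.float64(68.0), np.float64(-54.4), np.float64(-87.8)] scwide [np.float64(85.0), np.float64(67.9), np.float64(-6.7), np.float64(-87.7)]
(304, 790, 3)
```

View pics/rect.png

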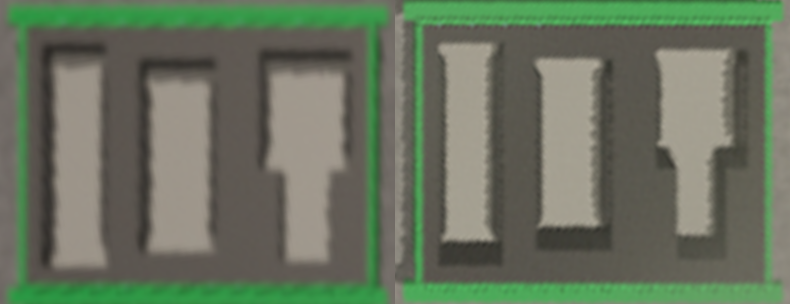

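Rectified views from both cameras put the squeegee cutout at case (-1.7, 80.5) mm and the scoop cutout at (28, -70.2) mm, and the sizes check out. I start with the squeegee by turning the tool.

The manual's scale: shifts go in units of 100 mm and turns go in units of 0.25 rad. Converting my numbers, 0.114 rad is 0.456.

```bash
python3 jog.py '[[0,0,0,0.456,1],[0,0,0,0.456,1],[0,0,0,0.456,1],[0,0,0,0.456,1],[0,0,0,0.456,1],[0,0,0,0.456,1],[0,0,0,0.456,1],[0,0,0,0.456,1],[0,0,0,0.456,1],[0,0,0,0.456,1]]' 80
python3 jog.py '[[-0.11,0.36,0.075,0,1],[-0.11,0.36,0.075,0,1],[-0.11,0.36,0.075,0,1],[-0.11,0.36,0.075,0,1],[-0.11,0.36,0.075,0,1],[-0.11,0.36,0.075,0,1],[-0.11,0.36,0.075,0,1],[-0.11,0.36,0.075,0,1],[-0.11,0.36,0.075,0,1],[-0.11,0.36,0.075,0,1],[-0.11,0.36,0.075,0,1],[-0.11,0.36,0.075,0,1]]'
python3 - <<'E'
from h import *
go([.567,-.338,.046],41.2)
im=ctrl.camera("top"); a=cv2.resize(im[130:280,170:400],None,fx=3.4,fy=3.4,interpolation=cv2.INTER_CUBIC)
cv2.imwrite("pics/over.png",a[:,:,::-1])
E
```

```text
time_s: 1.03
eef_pos: [0.1556, -0.5274, 0.239]
eef_rot: [0.416, 0.909, 0.0, -0.0]
ft_force: [0.4, 1.1, -0.2]
opening: 1.004
finger_force: 0.0
time_s: 2.03
eef_pos: [0.5693, -0.3417, 0.1487]
eef_rot: [0.414, 0.91, 0.0, -0.0]
ft_force: [1.0, -1.2, 0.2]
opening: 0.999
finger_force: 0.0
t 2.0333 pos [ 0.5693 -0.3417  0.1487] yaw 41.13 turn -0.0013 | before turn [0.0043 0.0007 0.1027] | after turn [0.0043 0.0007 0.1027] q6 -2.12 tilt 0.03
```

Scaled: 0.0043 m is 0.043, 0.0007 m is 0.007.

```bash
python3 jog.py '[[0.043,0.007,0.34,0,1],[0,0,0.34,0,1],[0,0,0.2,0,1],[0,0,0.147,0,1],[0,0,0,0,1],[0,0,0,0,0],[0,0,0,0,0],[0,0,0,0,0],[0,0,0,0,0],[0,0,0,0,0],[0,0,0,0,0],[0,0,0,0,0]]' 80
python3 jog.py '[[0,0,0,0,0],[0,0,0,0,0],[0,0,0,0,0],[0,0,-0.3,0,0],[0,0,-0.3,0,0],[0,0,-0.3,0,0],[0,0,-0.3,0,0],[0,0,0,0,0]]'
python3 - <<'E'
from h import *
t=fromcase([-.0017,.0805]); s=fromcase([.028,-.0702]); print(t,s)
go([*t,.12],79.2)
E
```

```text
time_s: 3.08
eef_pos: [0.5663, -0.3394, 0.0479]
eef_rot: [0.414, 0.91, -0.0, 0.001]
ft_force: [-0.4, 1.5, 5.1]
opening: 0.233
finger_force: 80.7
time_s: 3.75
eef_pos: [0.5679, -0.341, 0.1738]
eef_rot: [0.414, 0.91, -0.001, 0.006]
ft_force: [0.7, 0.2, 0.4]
opening: 0.239
finger_force: 79.8
[0.63161431 0.12069267] [ 0.63254987 -0.03290324]
t 3.75 pos [ 0.5679 -0.341   0.1738] yaw 41.14 turn -0.6643 | before turn [0.3064 0.3516 0.0517] | after turn [0.0245 0.4653 0.0551] q6 -2.12 tilt 0.64
```

Scaled: -0.1107 rad is -0.4428.

```bash
python3 jog.py '[[0,0,0,-0.4428,0],[0,0,0,-0.4428,0],[0,0,0,-0.4428,0],[0,0,0,-0.4428,0],[0,0,0,-0.4428,0],[0,0,0,-0.4428,0],[0,0,0,0,0]]'
python3 jog.py '[[0.02,0.388,0.03,0,0],[0.02,0.388,0.03,0,0],[0.02,0.388,0.03,0,0],[0.02,0.388,0.03,0,0],[0.02,0.388,0.03,0,0],[0.02,0.388,0.03,0,0],[0.02,0.388,0.03,0,0],[0.02,0.388,0.03,0,0],[0.02,0.388,0.03,0,0],[0.02,0.388,0.03,0,0],[0.02,0.388,0.03,0,0],[0.025,0.388,0.03,0,0]]'
python3 jog.py '[[0,0,0,0,0],[0,0,0,0,0]]'
python3 - <<'E'
from h import *
go([*fromcase([-.0017,.0805]),.12],79.2)
a=ctrl.camera("top")[140:240,180:310]; b=ctrl.camera("scene")[170:320,250:405]
a=cv2.resize(a,None,fx=3,fy=3,interpolation=cv2.INTER_CUBIC); b=cv2.resize(b,None,fx=2.6,fy=2.6,interpolation=cv2.INTER_CUBIC)
H=max(a.shape[0],b.shape[0]); pad=lambda i:cv2.copyMakeBorder(i,0,H-i.shape[0],0,0,cv2.BORDER_CONSTANT)
o=np.hstack([pad(a),pad(b)]); print(a.shape,o.shape); cv2.imwrite("pics/sqhold.png",o[:,:,::-1])
E
```

```text
time_s: 4.33
eef_pos: [0.5651, -0.339, 0.1656]
eef_rot: [0.093, 0.996, 0.0, -0.001]
ft_force: [-0.2, -0.3, -2.5]
opening: 0.235
finger_force: 79.7
time_s: 5.33
eef_pos: [0.6287, 0.1246, 0.13]
eef_rot: [0.096, 0.995, -0.0, -0.0]
ft_force: [1.3, 0.2, -1.0]
opening: 0.237
finger_force: 79.7
time_s: 5.5
eef_pos: [0.6285, 0.1249, 0.1293]
eef_rot: [0.094, 0.996, -0.0, -0.001]
ft_force: [-0.5, -0.1, -1.2]
opening: 0.233
finger_force: 79.8
t 5.5 pos [0.6285 0.1249 0.1293] yaw 79.17 turn -0.0005 | before turn [-0.0039 -0.0036  0.0093] | after turn [-0.0039 -0.0036  0.0093] q6 -2.2 tilt 0.11
(300, 390, 3) (390, 793, 3)
```

View pics/sqhold.png

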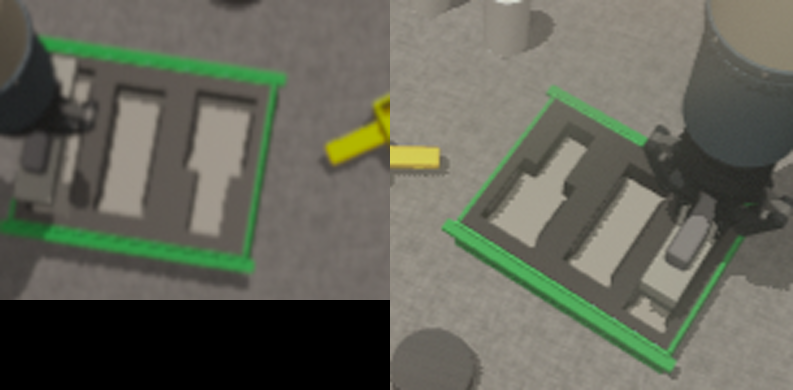

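```bash
python3 - <<'E'
from h import *
g=lambda n,p:(tocase(plane(n,(np.array(p)+.5)/.7-.5,.1134,0))*1e3).round(1)
print("top -x end",g("top",(191,208)),"top +x end",g("top",(201.3,159)),"scene +x end",g("scene",(354.2,281.5)), "TCP",(tocase(ctrl.sense()["eef_pos"][:2])*1e3).round(1))
E
```

```text
top -x end [-78.1  81.4] top +x end [63.8 78.8] scene +x end [64.3 85.8] TCP [-4.9 81.7]
```

```bash
cat >> h.py <<'E'
def avg(n=8):
    r=[]
    for _ in range(n): ctrl.camera("top"); s=ctrl.sense(); r.append(np.r_[s["eef_pos"],s["ft_force"]])
    r=np.array(r); print("mean",r.mean(0).round(4),"sd",r.std(0).round(4),"case xy mm",(tocase(r.mean(0)[:2])*1e3).round(1)); return r.mean(0)
E
python3 -c "
from h import *
avg(10)"
```

```text
mean [ 0.629   0.1219  0.1307 -0.3503  0.0795 -0.8209] sd [1.000e-04 3.000e-04 1.000e-04 6.534e-01 4.920e-01 6.137e-01] case xy mm [-4.5 81.2]
```

Scaled: 0.01 m is 0.1, -0.0043 m is -0.043.

```bash
python3 jog.py '[[-0.043,-0.007,0.1,0,0],[0,0,0.1,0,0],[0,0,0,0,0],[0,0,0,0,0]]'; python3 jog.py '[[0,0,0.06,0,0],[0,0,0.06,0,0],[0,0,0,0,0],[0,0,0,0,0]]';python3 -c "
from h import *
avg(4)"
```

```text
time_s: 6.43
eef_pos: [0.6323, 0.1209, 0.1089]
eef_rot: [0.094, 0.996, -0.001, -0.001]
ft_force: [0.6, 0.0, -1.6]
opening: 0.237
finger_force: 79.8
time_s: 6.77
eef_pos: [0.6327, 0.1211, 0.098]
eef_rot: [0.094, 0.996, -0.0, -0.001]
ft_force: [-0.9, -0.4, -2.0]
opening: 0.233
finger_force: 79.8
mean [ 0.6332  0.1213  0.0988 -0.2637  0.0777 -1.079 ] sd [1.000e-04 0.000e+00 2.000e-04 5.517e-01 3.350e-01 5.959e-01] case xy mm [-0.2 81.4]
```

The manual's scale: shifts go in units of 100 mm and turns go in units of 0.25 rad. Converting my numbers, 0.006 m is 0.06.

```bash
python3 jog.py '[[0,0,0.06,0,0],[0,0,0.06,0,0],[0,0,0,0,0],[0,0,0,0,0]]' 110; python3 jog.py '[[0,0,0.06,0,0],[0,0,0.06,0,0],[0,0,0,0,0],[0,0,0,0,0]]';python3 -c "
from h import *
avg(4)"
```

```text
time_s: 7.3
eef_pos: [0.6322, 0.1205, 0.0855]
eef_rot: [0.095, 0.996, -0.001, -0.001]
ft_force: [-0.8, -2.0, -2.5]
opening: 0.226
finger_force: 112.1
time_s: 7.63
eef_pos: [0.6335, 0.1207, 0.0752]
eef_rot: [0.094, 0.996, -0.0, 0.001]
ft_force: [0.2, -2.5, 3.4]
opening: 0.228
finger_force: 112.8
mean [ 0.6336  0.1208  0.0752 -0.2146 -4.2948  4.3211] sd [0.     0.     0.     0.2208 0.2159 0.667 ] case xy mm [ 0.2 80.9]
```

```bash
python3 jog.py '[[0,-0.015,0.03,0,0],[0,0,0.03,0,0],[0,0,0,0,0],[0,0,0,0,0]]'; python3 jog.py '[[0,0,0.02,0,0],[0,0,0.02,0,0],[0,0,0,0,0],[0,0,0,0,0]]';python3 -c "
from h import *
avg(4)"
```

```text
time_s: 8.17
eef_pos: [0.6335, 0.1203, 0.0691]
eef_rot: [0.094, 0.996, 0.001, 0.001]
ft_force: [0.0, -1.9, 3.8]
opening: 0.23
finger_force: 112.9
time_s: 8.5
eef_pos: [0.6336, 0.1203, 0.0679]
eef_rot: [0.094, 0.996, 0.001, 0.002]
ft_force: [-5.9, -1.2, 19.7]
opening: 0.227
finger_force: 114.9
mean [ 0.6335  0.1204  0.0679 -6.1308 -1.2625 18.4251] sd [0.     0.     0.     0.45   0.6777 0.4759] case xy mm [ 0.2 80.5]
```

Scaled: -0.03 m is -0.3, -0.02 m is -0.2.

```bash
python3 jog.py '[[0,0,0.02,0,0],[0,0,0,0,0],[0,0,0,0,0],[0,0,-0.03,0,0.0],[0,0,0,0,0.5],[0,0,0,0,0.6],[0,0,0,0,0.6],[0,0,-0.2,0,0.6],[0,0,-0.3,0,0.8],[0,0,-0.3,0,1],[0,0,-0.3,0,1],[0,0,-0.3,0,1]]' 
python3 jog.py '[[0,-0.3,-0.2,0,1],[0,-0.4,0,0,1],[0,-0.4,0,0,1],[0,-0.4,0,0,1],[0,-0.4,0,0,1],[0,-0.4,0,0,1],[0,-0.3,0,0,1],[0,0,0,0,1],[0,0,0,0,1]]'
python3 - <<'E'
from rect import *
a=rect("top",ctrl.camera("top"),.05); b=rect("scene",ctrl.camera("scene"),.05)
c=cv2.resize(ctrl.camera("top")[145:240,260:390],None,fx=3,fy=3,interpolation=cv2.INTER_CUBIC)
o=np.hstack([cv2.resize(r,None,fx=.76,fy=.76) for r in(a,b)])
o=np.vstack([o,cv2.copyMakeBorder(c,0,0,0,790-c.shape[1],cv2.BORDER_CONSTANT)]); print(o.shape)
cv2.imwrite("pics/sqseat.png",o[:,:,::-1]); go([.6435,-.227,.15],18.6)
E
```

```text
time_s: 9.7
eef_pos: [0.6324, 0.1201, 0.206]
eef_rot: [0.094, 0.996, 0.0, -0.001]
ft_force: [1.3, 0.1, 0.1]
opening: 0.998
finger_force: 0.0
time_s: 10.45
eef_pos: [0.5835, -0.1368, 0.2246]
eef_rot: [0.096, 0.995, 0.0, -0.001]
ft_force: [0.4, 1.0, 0.0]
opening: 1.002
finger_force: 0.0
(589, 790, 3)
t 10.6 pos [ 0.5842 -0.1346  0.225 ] yaw 79.23 turn 1.0581 | before turn [-0.0756 -0.0797  0.0749] | after turn [-0.1066  0.0267  0.0749] q6 -1.79 tilt 0.05
```

View pics/sqseat.png

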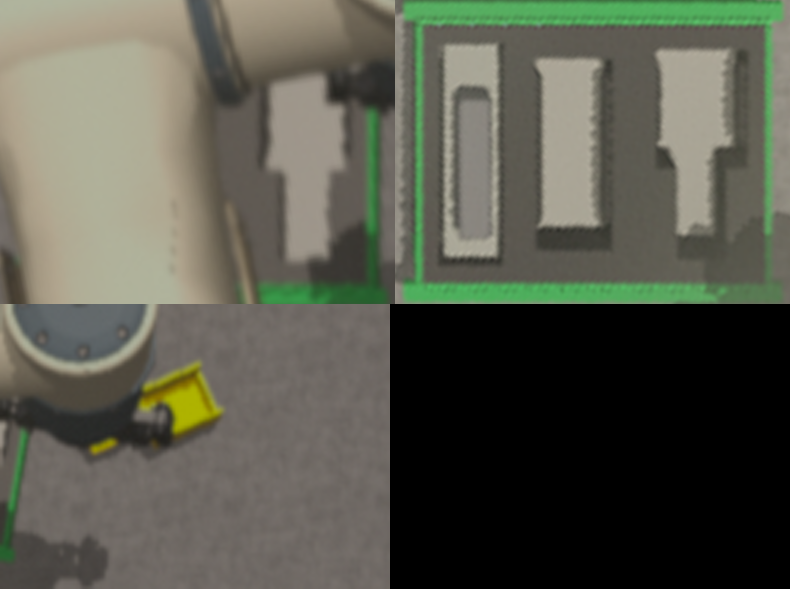

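The squeegee is seated and fills its cutout flush. The scoop has not moved (front corner still at native (333,180)), so it is next.

Scaled: 0.1148 rad is 0.4592.

```bash
python3 jog.py '[[0,0,0,0.4592,1],[0,0,0,0.4592,1],[0,0,0,0.4592,1],[0,0,0,0.4592,1],[0,0,0,0.4592,1],[0,0,0,0.4592,1],[0,0,0,0.4592,1],[0,0,0,0.4592,1],[0,0,0,0.4592,1]]'
python3 jog.py '[[-0.35,0.09,0.18,0,1],[-0.35,0.09,0.18,0,1],[-0.35,0.09,0.18,0,1],[0,0,0.2,0,1],[0,0,0,0,1],[0,0,0,0,1],[0,0,0,0,1],[0,0,0,0,1]]'
python3 -c "
from h import *
go([.645,-.2265,.038],20); avg(2); go([.645,-.2265,.038],20)"
```

```text
time_s: 11.35
eef_pos: [0.5844, -0.134, 0.2253]
eef_rot: [0.575, 0.818, 0.0, -0.0]
ft_force: [0.2, 0.6, -0.6]
opening: 0.997
finger_force: 0.0
time_s: 12.02
eef_pos: [0.6461, -0.2241, 0.1543]
eef_rot: [0.573, 0.82, 0.001, 0.002]
ft_force: [-0.2, 0.0, 0.3]
opening: 1.003
finger_force: 0.0
t 12.0167 pos [ 0.6461 -0.2241  0.1543] yaw 20.08 turn 0.0014 | before turn [-0.0017 -0.0022  0.1163] | after turn [-0.0017 -0.0022  0.1163] q6 -2.69 tilt 0.22
mean [ 0.6459 -0.2242  0.1541 -0.2574  0.1525  0.0663] sd [1.000e-04 1.000e-04 1.000e-04 3.507e-01 4.365e-01 4.913e-01] case xy mm [  77.  -255.6]
t 12.1167 pos [ 0.6458 -0.2243  0.1539] yaw 20.05 turn 0.001 | before turn [-0.0016 -0.0019  0.1159] | after turn [-0.0016 -0.0019  0.1159] q6 -2.69 tilt 0.2
```

```bash
python3 jog.py '[[-0.016,-0.019,0.38,0,1],[0,0,0.35,0,1],[0,0,0.25,0,1],[0,0,0.18,0,1],[0,0,0,0,1],[0,0,0,0,1]]' 50; python3 jog.py '[[0,0,0,0,0.4],[0,0,0,0,0.2],[0,0,0,0,0],[0,0,0,0,0],[0,0,0,0,0],[0,0,0,0,0],[0,0,0,0,0]]'; python3 jog.py '[[0,0,-0.3,0,0],[0,0,-0.3,0,0],[0,0,-0.3,0,0],[0,0,0,0,0],[0,0,0,0,0]]'
python3 - <<'E'
from h import *
avg(2)
a=cv2.resize(ctrl.camera("top")[135:235,255:365],None,fx=4,fy=4,interpolation=cv2.INTER_CUBIC)
b=cv2.resize(ctrl.camera("scene")[170:270,175:270],None,fx=4,fy=4,interpolation=cv2.INTER_CUBIC)
o=np.hstack([a,b]); print(o.shape); cv2.imwrite("pics/schold.png",o[:,:,::-1]); go([*fromcase([.028,-.0702]),.15],79.2)
E
```

```text
time_s: 12.62
eef_pos: [0.6439, -0.227, 0.0361]
eef_rot: [0.573, 0.819, -0.0, -0.0]
ft_force: [1.0, -0.1, 0.6]
opening: 1.001
finger_force: 0.0
time_s: 13.2
eef_pos: [0.6456, -0.2276, 0.0384]
eef_rot: [0.574, 0.819, 0.001, 0.002]
ft_force: [0.2, 1.8, 5.5]
opening: 0.615
finger_force: 54.1
time_s: 13.62
eef_pos: [0.6453, -0.2274, 0.1287]
eef_rot: [0.574, 0.819, 0.001, 0.003]
ft_force: [0.0, 0.4, -2.8]
opening: 0.62
finger_force: 53.3
mean [ 0.6437 -0.2269  0.1256  0.2819 -0.0829 -2.6989] sd [3.000e-04 1.000e-04 7.000e-04 9.296e-01 2.862e-01 4.913e-01] case xy mm [  75.3 -258.7]
(400, 820, 3)
t 13.8167 pos [ 0.6431 -0.2269  0.124 ] yaw 19.96 turn -1.0339 | before turn [ 0.186   0.0563 -0.0258] | after turn [ 0.0467  0.1886 -0.0264] q6 -2.68 tilt 0.17
```

View pics/schold.png

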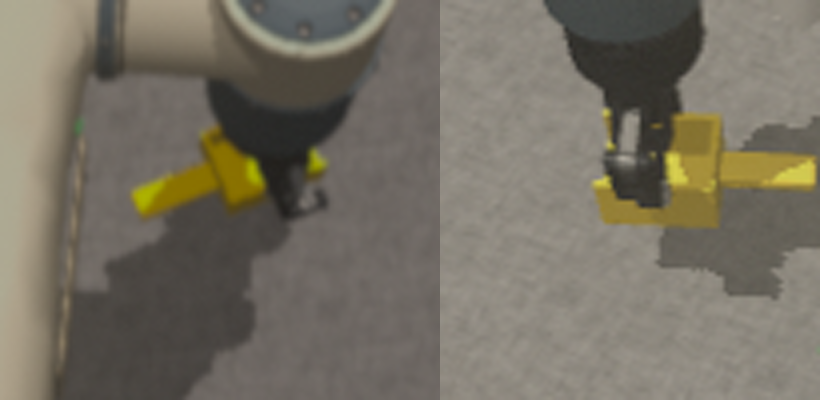

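The scoop is held level by its bowl: handle end at crop (140,203), back wall at (204,134)–(233,208). Now I work out how it sits in the hand.

```bash
python3 - <<'E'
from h import *
f=lambda n,p,z:plane(n,(np.array(p)+.5)/.7-.5,z,0)
h=f("top",(255+140/4,135+203/4),.118); b=f("top",(255+218/4,135+171/4),.132)
h2=f("scene",(175+(815-440)/4,170+171/4),.118); b2=f("scene",(175+(721-440)/4,170+117/4),.132)
print(h,b,np.degrees(np.arctan2(*(b-h)[::-1])),np.linalg.norm(b-h)," scene",h2,b2)
t=np.array([.6433,-.2269]); ax=np.array([np.cos(np.radians(-70)),np.sin(np.radians(-70))]); n=np.array([-ax[1],ax[0]])
for p,o in((h,.096),(b,.036),(h2,.096),(b2,.036)): print("origin along axis rel TCP mm",((p-t)@ax*1e3+o*1e3).round(1),"lat",((p-t)@n*1e3).round(1))
avg(3); go([*fromcase([.028,-.0702]),.15],79.2)
E
```

```text
[ 0.60970625 -0.14066795] [ 0.62755567 -0.19491957] -71.78819630992326 0.05711252226907556  scene [ 0.61255251 -0.13573592] [ 0.60810468 -0.20081282]
origin along axis rel TCP mm 3.5 lat -2.1
origin along axis rel TCP mm 0.6 lat -3.9
origin along axis rel TCP mm -0.2 lat 2.3
origin along axis rel TCP mm -0.6 lat -24.2
mean [ 0.6433 -0.2271  0.1242 -0.1677  0.4772 -2.2271] sd [1.000e-04 0.000e+00 2.000e-04 2.544e-01 1.402e-01 3.958e-01] case xy mm [  74.9 -258.9]
t 13.9667 pos [ 0.6435 -0.2271  0.1244] yaw 19.97 turn -1.0338 | before turn [ 0.1863  0.056  -0.0255] | after turn [ 0.0471  0.1887 -0.0259] q6 -2.68 tilt 0.12
```

Scaled: -0.1149 rad is -0.4596.

```bash
python3 jog.py '[[0,0,0,-0.4596,0],[0,0,0,-0.4596,0],[0,0,0,-0.4596,0],[0,0,0,-0.4596,0],[0,0,0,-0.4596,0],[0,0,0,-0.4596,0],[0,0,0,-0.4596,0],[0,0,0,-0.4596,0],[0,0,0,-0.4596,0]]'
python3 jog.py '[[0.096,0.377,0,0,0],[0.096,0.377,0,0,0],[0.096,0.377,0,0,0],[0.096,0.377,0,0,0],[0.096,0.377,0,0,0],[0,0,0,0,0],[0,0,0,0,0],[0,0,0,0,0],[0,0,0,0,0],[0,0,0,0,0],[0,0,0,0,0]]'
python3 -c "
from h import *
avg(4); go([*fromcase([.0272,-.0702]),.08],79.2)"
```

```text
time_s: 14.72
eef_pos: [0.6437, -0.2272, 0.125]
eef_rot: [0.091, 0.996, 0.0, -0.001]
ft_force: [-0.7, 0.1, -1.6]
opening: 0.615
finger_force: 53.2
time_s: 15.63
eef_pos: [0.632, -0.0342, 0.1254]
eef_rot: [0.095, 0.996, -0.0, -0.0]
ft_force: [-0.3, 0.2, -1.7]
opening: 0.621
finger_force: 53.4
mean [ 0.632  -0.0338  0.1255  0.1399  0.0333 -1.4625] sd [0.000e+00 2.000e-04 0.000e+00 3.130e-01 3.688e-01 2.568e-01] case xy mm [ 27.7 -71.2]
t 15.8333 pos [ 0.632  -0.0336  0.1255] yaw 79.18 turn -0.0004 | before turn [0.0004 0.0008 0.0455] | after turn [0.0004 0.0008 0.0455] q6 -1.95 tilt 0.0
```

Scaled: 0.01 m is 0.1, 0.008 m is 0.08.

```bash
python3 jog.py '[[0.004,0.008,0.1,0,0],[0,0,0.1,0,0],[0,0,0.08,0,0],[0,0,0.05,0,0],[0,0,0,0,0],[0,0,0,0,0]]' 80; python3 jog.py '[[0,0,0.04,0,0],[0,0,0.04,0,0],[0,0,0,0,0],[0,0,0,0,0]]'; python3 jog.py '[[0,0,0.04,0,0],[0,0,0.04,0,0],[0,0,0,0,0],[0,0,0,0,0]]';python3 -c "
from h import *
avg(3)"
```

```text
time_s: 16.33
eef_pos: [0.6316, -0.0323, 0.092]
eef_rot: [0.094, 0.996, -0.0, -0.001]
ft_force: [0.3, -0.4, -1.2]
opening: 0.605
finger_force: 88.4
time_s: 16.67
eef_pos: [0.632, -0.0324, 0.0848]
eef_rot: [0.094, 0.996, -0.0, 0.0]
ft_force: [0.7, -0.7, -0.9]
opening: 0.607
finger_force: 88.6
time_s: 17.0
eef_pos: [0.6331, -0.0333, 0.0779]
eef_rot: [0.094, 0.996, -0.001, 0.002]
ft_force: [3.5, -5.7, 4.3]
opening: 0.606
finger_force: 89.0
mean [ 0.6331 -0.0333  0.0779  1.9588 -5.2258  3.7597] sd [0.     0.     0.     0.3753 0.1357 0.2172] case xy mm [ 28.6 -70.5]
```

Scaled: -0.001 m is -0.01, 0.003 m is 0.03.

```bash
python3 jog.py '[[0,-0.01,0.03,0,0],[0,0,0.03,0,0],[0,0,0,0,0],[0,0,0,0,0]]'; python3 jog.py '[[0,0,0.03,0,0],[0,0,0.03,0,0],[0,0,0,0,0],[0,0,0,0,0]]';python3 -c "
from h import *
avg(3)"
```

```text
time_s: 17.48
eef_pos: [0.6322, -0.0335, 0.0706]
eef_rot: [0.094, 0.996, -0.0, 0.001]
ft_force: [2.7, -4.5, 0.8]
opening: 0.608
finger_force: 88.8
time_s: 17.82
eef_pos: [0.6314, -0.0333, 0.0637]
eef_rot: [0.094, 0.996, -0.0, -0.0]
ft_force: [2.6, -4.6, -0.5]
opening: 0.61
finger_force: 88.6
mean [ 0.6315 -0.0333  0.0637  2.9699 -3.9889 -0.4038] sd [0.     0.     0.     0.0868 0.2608 0.3083] case xy mm [ 27.  -70.8]
```

Scaled: 0.002 m is 0.02, -0.001 m is -0.01.

```bash
python3 jog.py '[[0.005,-0.01,0.02,0,0],[0,0,0.02,0,0],[0,0,0,0,0],[0,0,0,0,0]]'; python3 jog.py '[[0,0,0.02,0,0],[0,0,0.01,0,0],[0,0,0,0,0],[0,0,0,0,0]]';python3 -c "
from h import *
avg(3)"
```

```text
time_s: 18.3
eef_pos: [0.6308, -0.0337, 0.0599]
eef_rot: [0.094, 0.996, 0.0, -0.0]
ft_force: [2.7, -1.8, -0.3]
opening: 0.608
finger_force: 88.6
time_s: 18.63
eef_pos: [0.6308, -0.0338, 0.0586]
eef_rot: [0.094, 0.996, 0.0, 0.0]
ft_force: [-0.6, -1.2, 8.4]
opening: 0.606
finger_force: 89.6
mean [ 0.6307 -0.0338  0.0586 -1.7301 -1.267   7.8529] sd [0.     0.     0.     0.1513 0.299  1.0057] case xy mm [ 26.4 -71.5]
```

```bash
python3 jog.py '[[0,0,0.02,0,0],[0,0,0,0,0],[0,0,0,0,0],[0,0,-0.03,0,0],[0,0,0,0,0.8],[0,0,0,0,0.8],[0,0,0,0,0.8],[0,0,-0.15,0,0.8],[0,0,-0.3,0,1],[0,0,-0.4,0,1],[0,0,-0.4,0,1],[0,0,-0.4,0,1]]' 
python3 jog.py '[[0.2,-0.3,0,-0.468,1],[0,0,0,-0.468,1],[0,0,0,-0.468,1],[0,0,0,-0.468,1],[0,0,0,-0.468,1],[0,0,0,-0.468,1],[0,0,0,-0.468,1],[0,0,0,-0.468,1],[0,0,0,-0.468,1],[0,0,0,-0.468,1],[0,0,0,-0.468,1],[0,0,0,-0.468,1]]'
python3 -c "
from h import *
avg(3); go([.431,-.141,.22],159.7)"
```

```text
time_s: 19.78
eef_pos: [0.6301, -0.0339, 0.2247]
eef_rot: [0.094, 0.996, -0.0, -0.001]
ft_force: [2.0, -1.0, 0.3]
opening: 1.001
finger_force: 0.0
time_s: 20.78
eef_pos: [0.6053, -0.0595, 0.2228]
eef_rot: [-0.574, 0.819, 0.001, -0.001]
ft_force: [-0.4, -0.3, 1.0]
opening: 1.003
finger_force: 0.0
mean [ 0.6053 -0.0596  0.2229 -0.0483  0.0388  0.2962] sd [0.000e+00 0.000e+00 1.000e-04 2.692e-01 2.570e-01 3.479e-01] case xy mm [   6.3 -101.5]
t 20.9333 pos [ 0.6054 -0.0596  0.223 ] yaw 159.51 turn -0.0033 | before turn [0.1373 0.1349 0.0032] | after turn [0.1368 0.1353 0.0032] q6 -0.52 tilt 0.08
```

```bash
python3 jog.py '[[0.272,0.27,0,0,1],[0.272,0.27,0,0,1],[0.272,0.27,0,0,1],[0.272,0.27,0,0,1],[0.272,0.27,0,0,1],[0,0,0.3,0,1],[0,0,0.3,0,1],[0,0,0,0,1],[0,0,0,0,1],[0,0,0,0,1],[0,0,0,0,1]]'
python3 - <<'E'
from h import *
avg(3); go([.432,-.1405,.085],159.7)
a=cv2.resize(ctrl.camera("top")[195:305,250:375],None,fx=3.2,fy=3.2,interpolation=cv2.INTER_CUBIC)
b=cv2.resize(ctrl.camera("scene")[190:330,260:405],None,fx=2.7,fy=2.7,interpolation=cv2.INTER_CUBIC)
H=max(a.shape[0],b.shape[0]); pad=lambda i:cv2.copyMakeBorder(i,0,H-i.shape[0],0,0,cv2.BORDER_CONSTANT)
o=np.hstack([pad(a),pad(b)]); print(o.shape); cv2.imwrite("pics/can1.png",o[:,:,::-1])
E
```

```text
time_s: 21.85
eef_pos: [0.4333, -0.1405, 0.1653]
eef_rot: [-0.571, 0.821, -0.001, 0.001]
ft_force: [0.3, 0.3, 0.3]
opening: 0.997
finger_force: 0.0
mean [ 0.433  -0.1404  0.1649 -0.1632  0.3014  0.158 ] sd [2.000e-04 0.000e+00 2.000e-04 1.406e-01 1.010e-01 2.692e-01] case xy mm [-147.9 -213.2]
t 22.0 pos [ 0.4328 -0.1404  0.1646] yaw 159.67 turn -0.0006 | before turn [0.0005 0.0008 0.0796] | after turn [0.0005 0.0008 0.0796] q6 -0.39 tilt 0.11
(378, 792, 3)
```

View pics/can1.png

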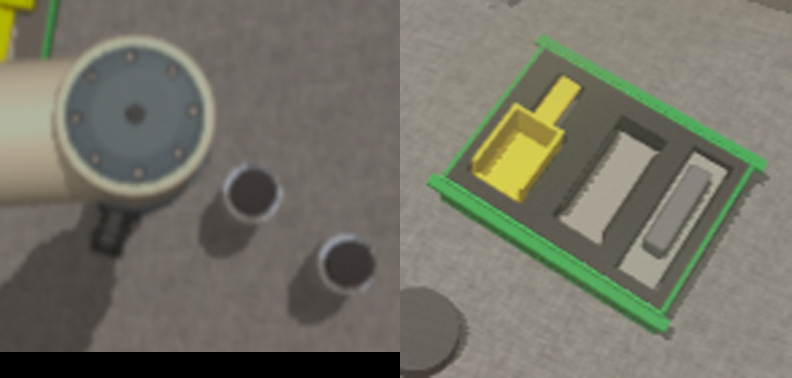

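Both tools look seated: scoop handle flush at crop (570,90), squeegee at (690,215). The hand is centred over can A, so I lower and grip.

```bash
python3 jog.py '[[0.005,0.008,0.3,0,1],[0,0,0.3,0,1],[0,0,0.196,0,1],[0,0,0,0,1],[0,0,0,0,0.4],[0,0,0,0,0.2],[0,0,0,0,0],[0,0,0,0,0],[0,0,0,0,0],[0,0,0,0,0],[0,0,0,0,0],[0,0,0,0,0]]' 50
python3 jog.py '[[0,0,-0.2,0,0],[0,0,-0.4,0,0],[0,0,-0.4,0,0],[0,0,-0.4,0,0],[0,0,-0.4,0,0],[0,0,-0.15,0,0],[0,0,0,0,0]]'
python3 -c "
from h import *
avg(3); B=np.array([.4566,.354]);u=np.array([.347,.938])
for k in(.074,0,-.074): print(B+k*u)
go([*(B+.074*u),.28],159.7)"
```

```text
time_s: 23.1
eef_pos: [0.4326, -0.1409, 0.086]
eef_rot: [-0.571, 0.821, -0.001, 0.002]
ft_force: [-0.1, 0.2, 5.8]
opening: 0.57
finger_force: 51.4
time_s: 23.68
eef_pos: [0.4326, -0.141, 0.284]
eef_rot: [-0.571, 0.821, -0.003, 0.004]
ft_force: [0.4, 0.1, -3.1]
opening: 0.565
finger_force: 53.6
mean [ 0.4307 -0.1402  0.279  -0.3136  0.1697 -4.1698] sd [6.000e-04 1.000e-04 1.300e-03 4.317e-01 1.729e-01 7.405e-01] case xy mm [-150.1 -213.4]
[0.482278 0.423412]
[0.4566 0.354 ]
[0.430922 0.284588]
t 23.8333 pos [ 0.4301 -0.1401  0.2775] yaw 159.66 turn -0.0007 | before turn [-0.5466  0.1469 -0.0018] | after turn [-0.5467  0.1465 -0.0018] q6 -0.39 tilt 0.16
```

Scaled: -0.0364 m is -0.364, 0.0098 m is 0.098.

```bash
python3 jog.py '[[-0.364,0.098,0,0,0],[-0.364,0.098,0,0,0],[-0.364,0.098,0,0,0],[-0.364,0.098,0,0,0],[-0.364,0.098,0,0,0],[-0.364,0.098,0,0,0],[-0.364,0.098,0,0,0],[-0.364,0.098,0,0,0],[-0.364,0.098,0,0,0],[-0.364,0.098,0,0,0],[-0.364,0.098,0,0,0],[-0.364,0.098,0,0,0]]'
python3 jog.py '[[-0.364,0.098,0,0,0],[-0.364,0.098,0,0,0],[-0.364,0.098,0,0,0],[0,0,0,0,0],[0,0,0,0,0],[0,0,0,0,0],[0,0,0,0,0]]'
python3 - <<'E'
from h import *
avg(4); go([.4823,.4234,.25],159.7)
a=cv2.resize(ctrl.camera("top")[190:310,40:190],None,fx=2.6,fy=2.6,interpolation=cv2.INTER_CUBIC)
b=cv2.resize(ctrl.camera("scene")[140:310,405:560],None,fx=2.6,fy=2.6,interpolation=cv2.INTER_CUBIC)
H=max(a.shape[0],b.shape[0]); pad=lambda i:cv2.copyMakeBorder(i,0,H-i.shape[0],0,0,cv2.BORDER_CONSTANT)
o=np.hstack([pad(a),pad(b)]); print(o.shape); cv2.imwrite("pics/bin1.png",o[:,:,::-1])
E
```

```text
time_s: 24.83
eef_pos: [0.4714, 0.3112, 0.2766]
eef_rot: [-0.571, 0.821, -0.0, -0.002]
ft_force: [1.3, 0.6, -3.0]
opening: 0.571
finger_force: 53.4
time_s: 25.42
eef_pos: [0.4827, 0.4214, 0.2783]
eef_rot: [-0.571, 0.821, -0.0, -0.001]
ft_force: [-1.1, -0.5, -2.8]
opening: 0.568
finger_force: 53.4
mean [ 0.4829  0.4214  0.2794 -0.2062 -0.5232 -3.1849] sd [0.000e+00 1.000e-04 2.000e-04 5.696e-01 6.908e-01 4.074e-01] case xy mm [-204.1  348. ]
t 25.6167 pos [0.4829 0.4215 0.2796] yaw 159.61 turn -0.0015 | before turn [-0.0015  0.0012  0.0296] | after turn [-0.0015  0.0012  0.0296] q6 -1.32 tilt 0.05
(442, 793, 3)
```

View pics/bin1.png

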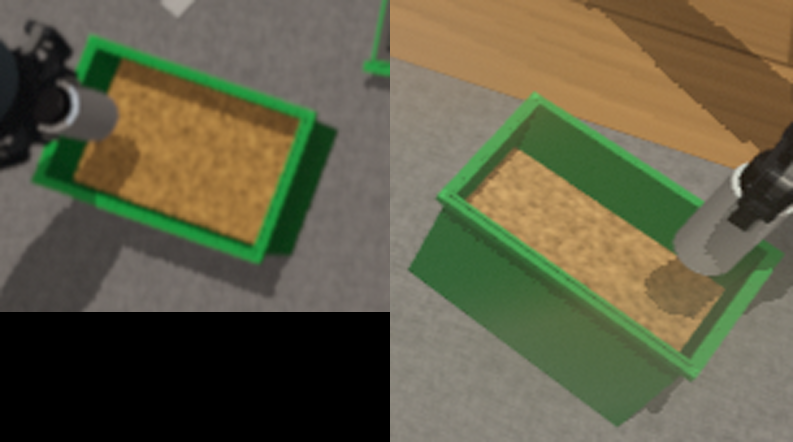

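Scaled: 0.015 m is 0.15, 0.013 m is 0.13.

```bash
python3 jog.py '[[-0.015,0.012,0.13,0,0],[0,0,0.15,0,0],[0,0,0.15,0,0],[0,0,0.15,0,0],[0,0,0.12,0,0],[0,0,0.08,0,0],[0,0,0,0,0],[0,0,0,0,0]]' 60; python3 jog.py '[[0,0,0.03,0,0],[0,0,0.03,0,0],[0,0,0.03,0,0],[0,0,0.03,0,0],[0,0,0,0,0],[0,0,0,0,0]]'
python3 -c "
from h import *
avg(3)"
```

```text
time_s: 26.38
eef_pos: [0.4823, 0.4241, 0.2012]
eef_rot: [-0.571, 0.821, -0.0, -0.0]
ft_force: [1.1, -0.3, -1.5]
opening: 0.564
finger_force: 63.3
time_s: 26.88
eef_pos: [0.4821, 0.4241, 0.1888]
eef_rot: [-0.571, 0.821, -0.0, -0.0]
ft_force: [-0.1, -0.2, -2.7]
opening: 0.564
finger_force: 63.3
mean [ 0.4823  0.4243  0.1891 -0.4395  0.052  -2.7416] sd [0.000e+00 0.000e+00 1.000e-04 3.412e-01 4.415e-01 4.261e-01] case xy mm [-205.3  350.8]
```

Scaled: 0.003 m is 0.03.

```bash
python3 jog.py '[[0,0,0.03,0,0],[0,0,0.03,0,0],[0,0,0.03,0,0],[0,0,0.03,0,0],[0,0,0,0,0],[0,0,0,0,0]]'
```

```text
time_s: 27.53
eef_pos: [0.4821, 0.4241, 0.1766]
eef_rot: [-0.571, 0.821, -0.0, -0.0]
ft_force: [-0.1, -0.0, -3.5]
opening: 0.565
finger_force: 63.3
```

```bash
python3 - <<'E'
from h import *
# cork corner (bin -x,+y side lower right in top crop) as height hint: intersect both views
f=lambda p,o,s:((np.array([o[0]+p[0]/s,o[1]+p[1]/s])+.5)/.7-.5)
a=f((253,243),(40,190),2.6); 
b=f((470-390,203),(405,140),2.6); c=f((517-390,150),(405,140),2.6); d=f((300,122),(40,190),2.6)
print(tri(a,c,0),tri(d,b,0))
E
```

```text
(array([0.35482832, 0.28528303, 0.08355013]), np.float64(3.3329192659540334)) (array([0.47631809, 0.23399917, 0.13466572]), np.float64(2.9499803802842823))
```

Scaled: 0.003 m is 0.03, 0.001 m is 0.01.

```bash
python3 jog.py '[[0,0,0.03,0,0],[0,0,0.03,0,0],[0,0,0.03,0,0],[0,0,0.01,0,0],[0,0,0,0,0],[0,0,0,0,0]]'
```

```text
time_s: 28.03
eef_pos: [0.4822, 0.4242, 0.1669]
eef_rot: [-0.571, 0.821, -0.0, -0.0]
ft_force: [0.8, 1.1, -2.5]
opening: 0.566
finger_force: 63.3
```

```bash
python3 -c "
from h import *
avg(3)"
```

```text
mean [ 0.4823  0.4243  0.1672  0.099   0.339  -2.6065] sd [0.     0.     0.     0.5084 0.3994 0.6037] case xy mm [-205.3  350.8]
```

Scaled: 0.003 m is 0.03.

```bash
python3 jog.py '[[0,0,0.03,0,0],[0,0,0.03,0,0],[0,0,0.03,0,0],[0,0,0.03,0,0],[0,0,0,0,0],[0,0,0,0,0],[0,0,0,0,0]]'
```

```text
time_s: 28.77
eef_pos: [0.4826, 0.4246, 0.156]
eef_rot: [-0.571, 0.821, 0.0, 0.001]
ft_force: [-1.2, 0.6, 4.0]
opening: 0.561
finger_force: 64.1
```

```bash
python3 -c "
from h import *
avg(3)"
```

```text
mean [ 0.4826  0.4246  0.1558 -0.3883  1.3878  4.6878] sd [0.000e+00 0.000e+00 1.000e-04 9.028e-01 4.025e-01 7.071e-01] case xy mm [-205.1  351.1]
```

Contact: the force rose by 7.4 N, so the board top is at about 77 mm. I ease back until the board carries just the can's weight, then release.

Scaled: -0.0045 m is -0.045.

```bash
python3 jog.py '[[0,0,-0.045,0,0],[0,0,0,0,0],[0,0,0,0,0],[0,0,0,0,0.68],[0,0,0,0,0.7],[0,0,0,0,0.72],[0,0,0,0,0.75],[0,0,0,0,0.75]]'; python3 jog.py '[[0,0,-0.1,0,0.75],[0,0,-0.2,0,0.75],[0,0,-0.3,0,0.75],[0,0,-0.3,0,0.8],[0,0,0,0,0.8],[0,0,0,0,0.8],[0,0,0,0,1]]'
python3 -c "
from h import *
avg(2); go([.4165,-.2388,.23],159.7)"
```

```text
time_s: 29.58
eef_pos: [0.482, 0.424, 0.1591]
eef_rot: [-0.571, 0.821, -0.0, -0.0]
ft_force: [-0.3, 0.3, 0.7]
opening: 0.751
finger_force: 0.0
time_s: 30.17
eef_pos: [0.482, 0.4243, 0.2498]
eef_rot: [-0.571, 0.821, 0.0, 0.0]
ft_force: [0.6, -0.1, 0.0]
opening: 0.919
finger_force: 0.0
mean [ 0.4818  0.424   0.2487  0.2696  0.0428 -0.6859] sd [0.000e+00 1.000e-04 2.000e-04 6.190e-02 2.227e-01 2.194e-01] case xy mm [-205.7  350.4]
t 30.2667 pos [0.4818 0.4239 0.2485] yaw 159.67 turn -0.0006 | before turn [ 0.6441 -0.1691  0.0196] | after turn [ 0.6442 -0.1687  0.0196] q6 -1.32 tilt 0.12
```

Scaled: 0.0379 m is 0.379, -0.00995 m is -0.0995.

```bash
python3 jog.py '[[0.379,-0.0995,0,0,1],[0.379,-0.0995,0,0,1],[0.379,-0.0995,0,0,1],[0.379,-0.0995,0,0,1],[0.379,-0.0995,0,0,1],[0.379,-0.0995,0,0,1],[0.379,-0.0995,0,0,1],[0.379,-0.0995,0,0,1],[0.379,-0.0995,0,0,1],[0.379,-0.0995,0,0,1],[0.379,-0.0995,0,0,1],[0.379,-0.0995,0,0,1]]'
python3 jog.py '[[0.379,-0.0995,0,0,1],[0.379,-0.0995,0,0,1],[0.379,-0.0995,0,0,1],[0.379,-0.0995,0,0,1],[0.379,-0.0995,0,0,1],[0,0,0.3,0,1],[0,0,0.3,0,1],[0,0,0.2,0,1],[0,0,0,0,1],[0,0,0,0,1],[0,0,0,0,1]]'
python3 - <<'E'
from h import *
avg(3); go([.4165,-.2388,.085],159.7)
E
```

```text
time_s: 31.27
eef_pos: [0.4349, -0.0455, 0.249]
eef_rot: [-0.571, 0.821, 0.0, -0.001]
ft_force: [0.6, -0.4, 1.7]
opening: 1.0
finger_force: 0.0
time_s: 32.18
eef_pos: [0.4176, -0.239, 0.1708]
eef_rot: [-0.571, 0.821, -0.001, 0.0]
ft_force: [0.5, 0.9, 1.5]
opening: 0.997
finger_force: 0.0
mean [ 0.4179 -0.2389  0.1711  0.2164 -0.3206  0.3081] sd [0.000e+00 1.000e-04 1.000e-04 7.956e-01 1.766e-01 6.283e-01] case xy mm [-144.2 -312.7]
t 32.3333 pos [ 0.4179 -0.2388  0.171 ] yaw 159.7 turn 0.0 | before turn [0.0005 0.0015 0.086 ] | after turn [0.0005 0.0015 0.086 ] q6 -0.16 tilt 0.17
```

Scaled: 0.03 m is 0.3, 0.026 m is 0.26.

```bash
python3 jog.py '[[0.005,0.015,0.3,0,1],[0,0,0.3,0,1],[0,0,0.26,0,1],[0,0,0,0,1],[0,0,0,0,0.4],[0,0,0,0,0.2],[0,0,0,0,0],[0,0,0,0,0],[0,0,0,0,0],[0,0,0,0,0],[0,0,0,0,0],[0,0,0,0,0]]' 60
python3 jog.py '[[0,0,-0.2,0,0],[0,0,-0.4,0,0],[0,0,-0.4,0,0],[0,0,-0.4,0,0],[0,0,-0.4,0,0],[0,0,-0.2,0,0],[0,0,0,0,0],[0,0,0,0,0]]'
python3 -c "
from h import *
avg(3); go([.4566,.354,.28],159.7)"
```

```text
time_s: 33.33
eef_pos: [0.4172, -0.2393, 0.0861]
eef_rot: [-0.571, 0.821, -0.002, 0.001]
ft_force: [0.4, 1.2, 6.9]
opening: 0.562
finger_force: 61.6
time_s: 34.0
eef_pos: [0.4157, -0.2384, 0.2848]
eef_rot: [-0.571, 0.821, -0.001, 0.002]
ft_force: [1.0, 1.2, -5.4]
opening: 0.563
finger_force: 63.7
mean [ 0.4147 -0.2381  0.2824 -0.0391 -0.0707 -4.0802] sd [2.000e-04 0.000e+00 5.000e-04 5.506e-01 4.884e-01 4.309e-01] case xy mm [-147.6 -312.6]
t 34.15 pos [ 0.4145 -0.2381  0.2819] yaw 159.66 turn -0.0006 | before turn [-0.5698  0.1663  0.0027] | after turn [-0.5699  0.1659  0.0027] q6 -0.16 tilt 0.19
```

```bash
python3 jog.py '[[-0.38,0.111,0,0,0],[-0.38,0.111,0,0,0],[-0.38,0.111,0,0,0],[-0.38,0.111,0,0,0],[-0.38,0.111,0,0,0],[-0.38,0.111,0,0,0],[-0.38,0.111,0,0,0],[-0.38,0.111,0,0,0],[-0.38,0.111,0,0,0],[-0.38,0.111,0,0,0],[-0.38,0.111,0,0,0],[-0.38,0.111,0,0,0]]'
python3 jog.py '[[-0.38,0.111,0,0,0],[-0.38,0.111,0,0,0],[-0.38,0.111,0,0,0],[0,0,0,0,0],[0,0,0,0,0],[0,0,0,0,0],[0,0,0,0,0],[0,0,0,0,0]]'
python3 -c "
from h import *
avg(3); go([.4566,.354,.173],159.7)"
```

```text
time_s: 35.15
eef_pos: [0.448, 0.2369, 0.2821]
eef_rot: [-0.571, 0.821, -0.0, -0.001]
ft_force: [0.8, -1.0, -3.5]
opening: 0.565
finger_force: 63.6
time_s: 35.82
eef_pos: [0.4574, 0.3526, 0.2837]
eef_rot: [-0.571, 0.821, -0.0, 0.0]
ft_force: [0.8, -0.3, -3.6]
opening: 0.564
finger_force: 63.7
mean [ 0.4574  0.3528  0.2839 -0.5145 -0.099  -3.1722] sd [0.000e+00 1.000e-04 0.000e+00 6.290e-02 4.320e-01 3.041e-01] case xy mm [-216.3  275.8]
t 35.9667 pos [0.4574 0.3529 0.284 ] yaw 159.61 turn -0.0016 | before turn [-0.0007  0.0012  0.111 ] | after turn [-0.0007  0.0012  0.111 ] q6 -1.28 tilt 0.04
```

```bash
python3 jog.py '[[-0.007,0.012,0.15,0,0],[0,0,0.18,0,0],[0,0,0.18,0,0],[0,0,0.18,0,0],[0,0,0.18,0,0],[0,0,0.15,0,0],[0,0,0.09,0,0],[0,0,0,0,0],[0,0,0,0,0],[0,0,0,0,0]]';python3 -c "
from h import *
avg(2)"
```

```text
time_s: 36.8
eef_pos: [0.4571, 0.3551, 0.1739]
eef_rot: [-0.571, 0.821, 0.0, 0.001]
ft_force: [1.1, -0.1, -3.4]
opening: 0.563
finger_force: 63.7
mean [ 0.457   0.3552  0.1739 -0.2133 -0.1529 -2.9537] sd [1.000e-04 0.000e+00 1.000e-04 1.230e-01 1.686e-01 2.850e-02] case xy mm [-217.2  278.2]
```

```bash
python3 jog.py '[[0,0,0.03,0,0],[0,0,0.03,0,0],[0,0,0.03,0,0],[0,0,0.02,0,0],[0,0,0,0,0],[0,0,0,0,0],[0,0,0,0,0]]'; python3 -c "
from h import *
avg(3)"
```

```text
time_s: 37.48
eef_pos: [0.4565, 0.3548, 0.1616]
eef_rot: [-0.571, 0.821, -0.0, 0.0]
ft_force: [-0.3, 0.5, -3.3]
opening: 0.564
finger_force: 63.8
mean [ 0.4565  0.3549  0.1616 -0.0577  0.2803 -3.8052] sd [0.     0.     0.     0.372  0.469  0.2204] case xy mm [-217.6  277.7]
```

Scaled: 0.003 m is 0.03, 0.002 m is 0.02.

```bash
python3 jog.py '[[0,0,0.03,0,0],[0,0,0.03,0,0],[0,0,0.02,0,0],[0,0,0,0,0],[0,0,0,0,0],[0,0,0,0,0]]'; python3 -c "
from h import *
avg(3)"
```

```text
time_s: 38.13
eef_pos: [0.4568, 0.3551, 0.1542]
eef_rot: [-0.571, 0.821, 0.0, 0.001]
ft_force: [-0.3, 0.8, 2.4]
opening: 0.564
finger_force: 64.2
mean [ 0.4567  0.355   0.154  -0.7095  0.8177  2.7538] sd [0.000e+00 0.000e+00 1.000e-04 3.060e-01 1.159e-01 3.857e-01] case xy mm [-217.4  277.9]
```

```bash
python3 jog.py '[[0,0,-0.03,0,0],[0,0,0,0,0],[0,0,0,0,0],[0,0,0,0,0.68],[0,0,0,0,0.7],[0,0,0,0,0.72],[0,0,0,0,0.75],[0,0,0,0,0.75]]'; python3 jog.py '[[0,0,-0.1,0,0.75],[0,0,-0.2,0,0.75],[0,0,-0.3,0,0.75],[0,0,-0.35,0,0.8],[0,0,0,0,0.8],[0,0,0,0,0.8],[0,0,0,0,1]]'
python3 -c "
from h import *
avg(2); go([.356,-.3155,.25],159.7)"
```

```text
time_s: 38.95
eef_pos: [0.4562, 0.3547, 0.1563]
eef_rot: [-0.571, 0.821, -0.0, -0.0]
ft_force: [0.6, -0.5, -0.1]
opening: 0.747
finger_force: 0.0
time_s: 39.53
eef_pos: [0.4562, 0.3548, 0.2517]
eef_rot: [-0.571, 0.821, 0.0, 0.0]
ft_force: [0.3, 0.4, -1.1]
opening: 0.919
finger_force: 0.0
mean [ 0.456   0.3545  0.2507 -0.1819 -0.4154 -0.3862] sd [0.000e+00 1.000e-04 2.000e-04 8.140e-02 4.898e-01 2.379e-01] case xy mm [-218.   277.2]
t 39.6333 pos [0.456  0.3544 0.2505] yaw 159.66 turn -0.0006 | before turn [ 0.6629 -0.1391  0.0017] | after turn [ 0.663  -0.1387  0.0017] q6 -1.29 tilt 0.12
```

```bash
python3 jog.py '[[0.39,-0.082,0,0,1],[0.39,-0.082,0,0,1],[0.39,-0.082,0,0,1],[0.39,-0.082,0,0,1],[0.39,-0.082,0,0,1],[0.39,-0.082,0,0,1],[0.39,-0.082,0,0,1],[0.39,-0.082,0,0,1],[0.39,-0.082,0,0,1],[0.39,-0.082,0,0,1],[0.39,-0.082,0,0,1],[0.39,-0.082,0,0,1]]'
python3 jog.py '[[0.39,-0.082,0,0,1],[0.39,-0.082,0,0,1],[0.39,-0.082,0,0,1],[0.39,-0.082,0,0,1],[0.39,-0.082,0,0,1],[0,0,0.3,0,1],[0,0,0.3,0,1],[0,0,0.2,0,1],[0,0,0,0,1],[0,0,0,0,1],[0,0,0,0,1]]'
python3 - <<'E'
from h import *
avg(3); go([.356,-.3155,.085],159.7)
E
```

```text
time_s: 40.63
eef_pos: [0.3847, -0.12, 0.251]
eef_rot: [-0.571, 0.821, 0.0, -0.0]
ft_force: [1.7, -0.6, -0.3]
opening: 0.997
finger_force: 0.0
time_s: 41.55
eef_pos: [0.3573, -0.3158, 0.1728]
eef_rot: [-0.571, 0.821, -0.001, -0.0]
ft_force: [0.2, 0.5, 1.1]
opening: 1.003
finger_force: 0.0
mean [ 0.3577 -0.3157  0.1731 -0.0029 -0.2329 -0.383 ] sd [0.000e+00 1.000e-04 1.000e-04 5.341e-01 4.738e-01 2.146e-01] case xy mm [-189.  -399.5]
t 41.7 pos [ 0.3576 -0.3156  0.173 ] yaw 159.7 turn 0.0 | before turn [0.0004 0.0018 0.088 ] | after turn [0.0004 0.0018 0.088 ] q6 0.04 tilt 0.17
```

Scaled: 0.03 m is 0.3, 0.028 m is 0.28.

```bash
python3 jog.py '[[0.004,0.018,0.3,0,1],[0,0,0.3,0,1],[0,0,0.28,0,1],[0,0,0,0,1],[0,0,0,0,0.4],[0,0,0,0,0.2],[0,0,0,0,0],[0,0,0,0,0],[0,0,0,0,0],[0,0,0,0,0],[0,0,0,0,0],[0,0,0,0,0]]' 60
python3 jog.py '[[0,0,-0.2,0,0],[0,0,-0.4,0,0],[0,0,-0.4,0,0],[0,0,-0.4,0,0],[0,0,-0.4,0,0],[0,0,-0.3,0,0],[0,0,0,0,0],[0,0,0,0,0]]'
python3 -c "
from h import *
avg(3); go([.4315,.286,.28],159.7)"
```

```text
time_s: 42.7
eef_pos: [0.3562, -0.316, 0.0862]
eef_rot: [-0.571, 0.821, -0.002, 0.001]
ft_force: [-1.3, 1.3, 7.7]
opening: 0.563
finger_force: 60.9
time_s: 43.37
eef_pos: [0.3556, -0.3151, 0.2958]
eef_rot: [-0.571, 0.821, -0.002, 0.002]
ft_force: [0.4, 0.3, -4.3]
opening: 0.565
finger_force: 63.9
mean [ 0.3545 -0.3144  0.2927  0.3298 -0.3423 -4.3017] sd [3.000e-04 1.000e-04 7.000e-04 6.250e-02 6.011e-01 6.627e-01] case xy mm [-192.4 -398.9]
t 43.5167 pos [ 0.3542 -0.3144  0.292 ] yaw 159.66 turn -0.0006 | before turn [-0.5898  0.1361  0.0131] | after turn [-0.5899  0.1358  0.0131] q6 0.04 tilt 0.18
```

Scaled: -0.0369 m is -0.369, 0.0085 m is 0.085.

```bash
python3 jog.py '[[-0.369,0.085,0,0,0],[-0.369,0.085,0,0,0],[-0.369,0.085,0,0,0],[-0.369,0.085,0,0,0],[-0.369,0.085,0,0,0],[-0.369,0.085,0,0,0],[-0.369,0.085,0,0,0],[-0.369,0.085,0,0,0],[-0.369,0.085,0,0,0],[-0.369,0.085,0,0,0],[-0.369,0.085,0,0,0],[-0.369,0.085,0,0,0]]'
python3 jog.py '[[-0.369,0.085,0,0,0],[-0.369,0.085,0,0,0],[-0.369,0.085,0,0,0],[-0.369,0.085,0,0,0],[0,0,0,0,0],[0,0,0,0,0],[0,0,0,0,0],[0,0,0,0,0],[0,0,0,0,0]]'
python3 -c "
from h import *
avg(3); go([.4315,.286,.168],159.7)"
```

```text
time_s: 44.52
eef_pos: [0.4121, 0.1372, 0.2922]
eef_rot: [-0.571, 0.821, 0.0, -0.001]
ft_force: [2.0, -0.9, -3.2]
opening: 0.565
finger_force: 63.7
time_s: 45.27
eef_pos: [0.4325, 0.2848, 0.2936]
eef_rot: [-0.571, 0.821, -0.0, -0.0]
ft_force: [-0.5, 0.2, -3.8]
opening: 0.565
finger_force: 63.7
mean [ 0.4325  0.2849  0.2938 -0.2272  0.146  -3.2922] sd [0.000e+00 1.000e-04 0.000e+00 3.285e-01 5.387e-01 1.760e-02] case xy mm [-228.   204.5]
t 45.4167 pos [0.4326 0.285  0.2938] yaw 159.62 turn -0.0015 | before turn [-0.0005  0.0013  0.1258] | after turn [-0.0005  0.0013  0.1258] q6 -1.24 tilt 0.03
```

Scaled: 0.018 m is 0.18, 0.012 m is 0.12.

```bash
python3 jog.py '[[-0.005,0.013,0.18,0,0],[0,0,0.18,0,0],[0,0,0.18,0,0],[0,0,0.18,0,0],[0,0,0.18,0,0],[0,0,0.18,0,0],[0,0,0.12,0,0],[0,0,0.07,0,0],[0,0,0,0,0],[0,0,0,0,0],[0,0,0,0,0]]';python3 -c "
from h import *
avg(2)"
```

```text
time_s: 46.33
eef_pos: [0.4321, 0.287, 0.1677]
eef_rot: [-0.571, 0.821, 0.0, 0.001]
ft_force: [0.3, 1.0, -3.9]
opening: 0.56
finger_force: 63.8
mean [ 0.4321  0.2871  0.1677  0.3766  0.0808 -3.0123] sd [0.     0.     0.     0.0434 0.0436 0.2828] case xy mm [-228.9  206.6]
```

Scaled: 0.003 m is 0.03, 0.002 m is 0.02.

```bash
python3 jog.py '[[0,0,0.03,0,0],[0,0,0.03,0,0],[0,0,0.03,0,0],[0,0,0.02,0,0],[0,0,0,0,0],[0,0,0,0,0],[0,0,0,0,0]]'; python3 -c "
from h import *
avg(3)"
```

```text
time_s: 47.02
eef_pos: [0.4315, 0.2868, 0.1556]
eef_rot: [-0.571, 0.821, 0.0, 0.0]
ft_force: [-0.6, -0.3, -1.8]
opening: 0.563
finger_force: 63.9
mean [ 0.4315  0.2867  0.1556 -0.9255  0.3656 -1.6095] sd [0.     0.     0.     0.0643 0.6851 0.1911] case xy mm [-229.4  206.1]
```

Scaled: 0.002 m is 0.02.

```bash
python3 jog.py '[[0,0,0.02,0,0],[0,0,0,0,0],[0,0,0,0,0],[0,0,0,0,0]]'; python3 -c "
from h import *
avg(3)"; python3 jog.py '[[0,0,0,0,0.68],[0,0,0,0,0.7],[0,0,0,0,0.72],[0,0,0,0,0.75],[0,0,0,0,0.75],[0,0,-0.1,0,0.75],[0,0,-0.2,0,0.75],[0,0,-0.3,0,0.75],[0,0,-0.3,0,0.8],[0,0,-0.3,0,0.8],[0,0,-0.3,0,0.8],[0,0,0,0,1]]'
python3 jog.py '[[0.4,0,0,0,1],[0.4,0,0,0,1],[0.4,0,0,0,1],[0.4,0,0,0,1],[0.4,0,0,0,1],[0.4,0,0,0,1],[0.4,0,0,0,1],[0.4,0,0,0,1],[0.4,0,0,0,1],[0.4,0,0,0,1],[0,0,0,0,1],[0,0,0,0,1]]'
python3 - <<'E'
from rect import *
avg(2)
A=ctrl.camera("top"); S=ctrl.camera("scene")
cv2.imwrite("pics/end_scene.png",cv2.resize(S,(800,600),interpolation=cv2.INTER_CUBIC)[:,:,::-1])
cv2.imwrite("pics/end_top.png",cv2.resize(A[130:310,40:300],None,fx=3.07,fy=3.07,interpolation=cv2.INTER_CUBIC)[:,:,::-1])
E
```

```text
time_s: 47.5
eef_pos: [0.4316, 0.2868, 0.1537]
eef_rot: [-0.571, 0.821, 0.0, 0.0]
ft_force: [-1.1, -0.1, -0.1]
opening: 0.566
finger_force: 63.9
mean [ 0.4316  0.2868  0.1537 -0.9081 -0.301  -0.0891] sd [0.     0.     0.     0.4306 0.6114 0.7212] case xy mm [-229.3  206.1]
time_s: 48.65
eef_pos: [0.4337, 0.2875, 0.3111]
eef_rot: [-0.571, 0.821, 0.0, 0.006]
ft_force: [0.6, 1.0, 1.4]
opening: 0.918
finger_force: 0.0
time_s: 49.65
eef_pos: [0.2916, -0.0902, 0.3043]
eef_rot: [-0.569, 0.823, -0.0, 0.001]
ft_force: [-0.6, 0.6, -0.0]
opening: 0.995
finger_force: 0.0
mean [ 0.2924 -0.0887  0.304  -0.1972  0.07    0.3417] sd [2.000e-04 4.000e-04 1.000e-04 6.271e-01 1.375e-01 1.577e-01] case xy mm [-295.7 -188.7]
```

View pics/end_scene.png

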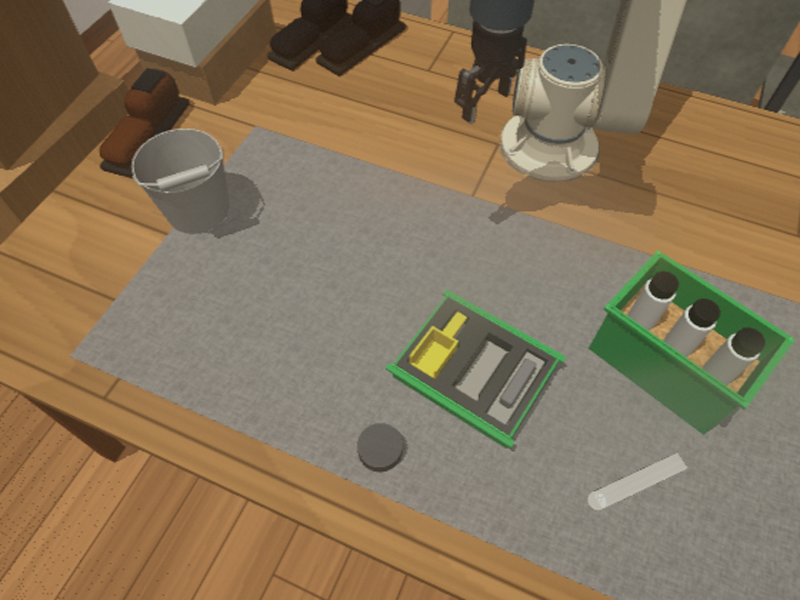

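View pics/end_top.png

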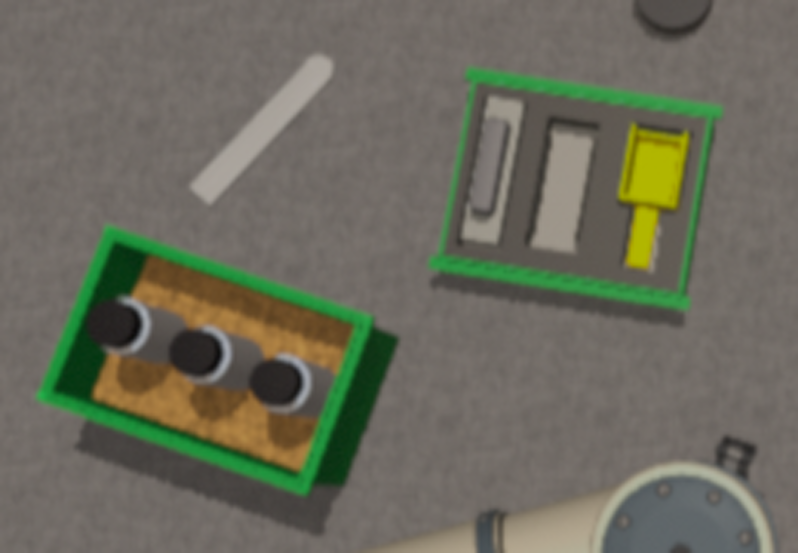

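All three cans stand upright in the bin, and both tools sit in their cutouts. The bucket, tin and shoehorn have not moved. I check the seated heights from the two views.

```bash
python3 - <<'E'
from h import *
T=lambda p:((np.array([40+p[0]/3.07,130+p[1]/3.07])+.5)/.7-.5)
for k,t,s,z in(("scoop back rim mid",(652,204),(446,333),.066),("sq ridge mid",(489,167),(519,380),.078),("scoop handle end",(638,268),(462,317),.052),("empty cutout floor",(561,190),(483,371),.02)):
    X,e=tri(T(t),s,0); print(k,X.round(4),"case",(tocase(X[:2])*1e3).round(1),"want z",z,"err",round(e,2))
go([*fromcase([.026,-.0707]),.15],79.2)
E
```

```text
scoop back rim mid [ 0.5927 -0.0295  0.061 ] case [-11.8 -74.3] want z 0.066 err 1.34
sq ridge mid [0.6316 0.1201 0.0711] case [-1.6 79.9] want z 0.078 err 0.14
scoop handle end [ 0.5363 -0.0153  0.0381] case [-69.8 -71. ] want z 0.052 err 0.17
empty cutout floor [0.6167 0.0577 0.0243] case [-4.5 15.9] want z 0.02 err 0.39
t 49.85 pos [ 0.2929 -0.0875  0.3036] yaw 159.78 turn 1.4065 | before turn [-0.1678 -0.2979  0.1536] | after turn [-0.3214  0.1168  0.1536] q6 -0.59 tilt 0.01
```

```bash
python3 -c "
from station import ctrl
print(ctrl.finish_job())"
```

```text
the job is handed in; nothing more can be done
None
```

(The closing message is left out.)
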